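# Roll down the new liner under the stacked tiers

## Robot

A 6-joint arm with a two-finger parallel gripper is mounted at the origin on the work surface. World frame = base frame: x ahead of the robot, y to its left, z up, the work surface at z = 0. Lengths are in m, angles in rad, forces in N, time in s.
With the tool pointing down it reaches from about 0.225 to 0.725 m from the base axis. Payload 3.1 kg.
Tool frame: the origin (TCP) lies at the very end of the fingers, on their centre line; the grasp point (between the pads) lies 19 mm behind it; z points along the fingers, y is the line along which they close (so a half turn about z gives the same grasp; the last joint's range is limited). The gripper opens to 85 mm and grips with 20 to 120 N. Pads are 22 mm wide; open, the fingers measure 114 mm over their backs; the gripper's body (76 mm by 85 mm) begins 54 mm behind the grasp point. The pads swing forward as they close: fully open they stand 13 mm farther back than shut.
Start: joints at [1.113, 0.048, 0.099, 1.622, 0, 1.443], TCP at [0.17, 0.497, 0.202] pointing down, gripper open.
Joint ranges: [-2.91, 2.91], [-0.99, 1.94], [-1.21, 1.42], [-2.12, 2.29], [-1.49, 1.47], [-3.14, 3.14]. Speed limits (rad/s): [2.79, 2.79, 3.14, 3.14, 3.14, 3.14].

## Interface

Orientations are given as a unit quaternion [w, x, y, z].
In Python, from plant import bot gives the robot as it stands.
- The arm moves only by the shell command python3 shift.py 'ROWS' [FORCE]. ROWS is a JSON list of rows, 1 to 12 of them, each of 5 numbers: dx, dy, dz in m, then a turn about the tool's z in rad, then the opening from 0.0 (shut) to 1.0 (fully open); each row is the pose to reach, as a shift and turn from the pose commanded when the command began, along the tool's axes at that moment; what a row does not reach only later rows make up. A row lasts 1/12 s, in which the tool goes at most 0.0417 m and 0.125 rad, less where a joint would pass 70% of its speed; a pose out of reach is approached as far as the arm can. The fingers move at their own pace and stop on an object; FORCE is the grip in N (left out, the last holds). Time passes only in rows, so rows that do not move let the fingers close. It prints the time, the measured TCP pose, the force, the opening and the grip force at its end.
- bot.observe(): the state, without advancing time (a new reading comes with each control period).
- bot.get_image(name): name is "scene" or "top" or "wrist"; returns the picture (384x512x3 uint8, red, green, blue); there is no depth.
- bot.camera_info(name): a dict with "fx", "fy", "cx", "cy" (pixels), "dist" ([k1, k2, p1, p2, k3] as OpenCV has them; the pictures are not rectified), "R" (3x3) and "t" (3): a world point X has camera coordinates R X + t. Camera axes: x right, y down, z forward; pixel columns grow to the right and rows downward; lengths in m; the calibration is good to about 2 mm. A picture is of the moment at which its call begins: read the wrist's pose just before it. camera_info takes no time and is no camera call; for the wrist camera it gives the pose at the moment of the call.
- bot.job_done(): hands the job in; it is judged then, once.
The state is a dict: "t": time; "joint_pos": joint angles; "dq": joint speeds; "joint_torque": joint torques, N m; "ee_pos": TCP position; "tool_rot": TCP orientation; "force": force on the tool from outside, world axes, zero at the start; "torque": the same for the moment, N m; "gripper_width": opening from 0.0 (shut) to 1.0 (fully open); "finger_force": force on a finger pad.
Only numpy, scipy, OpenCV 4.12 (cv2) and the standard library are available. Lean on these libraries where they do the work, as an engineer would, in place of code of your own. Each camera call takes 0.05 s, during which the arm holds its last target. There are 200 camera calls.

## Task

Take the hand roller with the orange grip out of its dock and roll it with firm, steady pressure along the whole teal liner in the bottom tier, including the part under the middle tier, until all five slats have sunk home. Press only with the rubber wheel, never with the fingers, and do not lean on it with real weight; leave the thermometer, the tin and the jar where they are. Then set the roller back upright in its dock and let go.

Things in the scene. Friction and masses are not known exactly. Their poses are not given: they have to be found in the camera images.
- tiers: Three stacked trays of translucent grey plastic, fixed, open at front (robot's side, -x) and back. Origin on the ledge, straight below the front edge of the middle tray; x points into the tiers, away from the robot, y left, z up. Base tray: x -120 to 175, y +-150 mm, floor top 6 mm up, side walls (at |y| = 148) up to 41 mm, no front wall. Posts 22 x 8 mm at x = 60 and 160, y = +-146 mm.
- middle_edge (a point): Middle of the lower front edge of the middle tray, 230 mm straight above the tiers origin. The tray runs from here 175 mm back, 300 mm wide, front lip 28 and sides 51 mm higher. The top tray starts 50 mm further back, 123 mm higher. The last 55 mm of the liner lies below: a hand pointing straight down hits the tray; tilted 30 to 35 deg, fingers forward and down, it stays out in front.
- liner: Panel with white side rims, 154 mm long in x, 112 mm wide in y, in the base tray, carrying five teal slats side by side along x (x -75 to +75 mm). Origin at its centre on the base tray's floor: tiers x -20, y 0, z 6 mm; axes as tiers. Rims (|y| 48 to 56 mm) are 17 mm above the origin. Slat tops are up to 21 mm above the origin at the start, 17 mm (flush with the rims) when home.
- liner_mid (a point): Centre of the liner at rim height, 17 mm above the liner's origin. The whole panel lies on springy foam: under load it gives straight down about 1 mm per 2 N after the first 2 N, at most 6 mm, then is hard; it springs back when let go. Pressing it in 3 to 5 mm (wheel that far below rim height) is about right.
- slat1 (a joint): How far slat 1 (teal, 29 mm in x, 94 mm in y, centre at liner x = -60 mm; nearest the robot) has sunk into its adhesive, m: 0 = 4 mm proud, 0.004 = home; starts at 0 to 0.001. About 4 N on it makes it sink and it stays down; it sinks level wherever pressed.
- slat2 (a joint): How far slat 2 (teal, 29 mm in x, 94 mm in y, centre at liner x = -30 mm; counted from the robot) has sunk into its adhesive, m: 0 = 4 mm proud, 0.004 = home; starts at 0 to 0.001. About 4 N on it makes it sink and it stays down; it sinks level wherever pressed.
- slat3 (a joint): How far slat 3 (teal, 29 mm in x, 94 mm in y, centre at liner x = 0 mm; counted from the robot) has sunk into its adhesive, m: 0 = 4 mm proud, 0.004 = home; starts at 0 to 0.001. About 4 N on it makes it sink and it stays down; it sinks level wherever pressed.
- slat4 (a joint): How far slat 4 (teal, 29 mm in x, 94 mm in y, centre at liner x = 30 mm; counted from the robot) has sunk into its adhesive, m: 0 = 4 mm proud, 0.004 = home; starts at 0 to 0.001. About 4 N on it makes it sink and it stays down; it sinks level wherever pressed.
- slat5 (a joint): How far slat 5 (teal, 29 mm in x, 94 mm in y, centre at liner x = 60 mm; farthest, deepest under the middle tray) has sunk into its adhesive, m: 0 = 4 mm proud, 0.004 = home; starts at 0 to 0.001. About 4 N on it makes it sink and it stays down; it sinks level wherever pressed.
- roller: Hand roller, 132 mm tall, about 0.35 kg, upright in the dock at the start. Origin at the lowest point of the wheel, on the tool's middle line; z up along the tool, y along the axle; it rolls along x, front and back alike. Black rubber wheel, radius 24 mm, 70 mm wide, axle 24 mm above the origin. Aluminium fork 86 mm wide in y, its cross plate (52 mm in x, 86 in y) at z 54 to 62 mm.
- roller_grip (a point): Centre of the roller's upright orange grip, 97 mm above the roller's origin on its z axis: the point to grip, across y. The grip is 34 mm in x, 30 mm in y, and spans z 62 to 132 mm. The wheel being round, the tool may be tilted about the axle while it rolls.
- roller_wheel (a joint): Angle of the wheel about its axle, rad, 0 at the start, free to turn without limit; rolling 24 mm turns it by 1 rad.
- dock: White stand for the roller, fixed. Origin on the ledge at its centre; y along the trough, z up. Floor plate 100 x 120 mm, top 10 mm up. Two walls along y, 100 mm long, inner faces at x = +-28 mm up to 75 mm high, then flaring out to x = +-47 mm at 101 mm; open at both y ends.
- dock_seat (a point): Middle of the dock's trough floor, 10 mm above the dock's origin. The roller's origin stands here (up to 8 mm along y off it at the start), axle along the dock's y, wheel on the floor, cross plate between the walls with 2 mm play each side, which keeps it upright.
- thermometer: Yellow ear thermometer lying in the base tray beside the liner, about 120 mm along its x, 36 mm wide, 33 mm high; origin at its underside. Leave alone.
- tin: Round aluminium ointment tin, 66 mm across, 28 mm high, in the base tray on the liner's other side; origin at the centre of its underside. Leave alone.
- jar: Closed brown glass jar, 60 mm across, 85 mm high, standing in the middle tray; origin at the centre of its underside. Leave alone.

How it is judged:
By the outcome, as a careful person would: the job done as asked, in the order asked, and still so for the second after the job is handed in, with the robot touching nothing.
It also fails if it takes over 64 s, if anything falls off the work surface, if the arm or the gripper's body presses on something with over 40 N, if the wrist force passes 120 N, or if a joint passes its speed limit or range.

## Working session

There is one attempt and no reset: what is moved stays moved. The work goes in short steps, Python scripts to look and compute and a shell command to move; the robot and the scene stay as the last step left them, time stands still between calls to the robot, and variables do not carry over. Pictures are saved under pics/ and viewed, at most 10 in all, crops included, and the job is handed in when it is done.

```bash
ls; mkdir -p pics; python3 - <<'E'
from plant import bot
import cv2,numpy as np
o=bot.observe();print({k:np.round(v,4).tolist() for k,v in o.items()})
ims=[]
for n in("scene","top"):
    c=bot.camera_info(n);print(n,c)
    im=bot.get_image(n)[:,:,::-1];cv2.imwrite(f"pics/{n}0.png",im)
E
```

```text
pics
plant.py
shift.py
{'t': 0.0, 'joint_pos': [1.1132, 0.0488, 0.0976, 1.622, -0.0, 1.443], 'dq': [-0.0014, 0.0003, 0.0002, 0.0009, -0.0, -0.0016], 'joint_torque': [-0.0004, -33.8782, 32.0017, 0.0202, -0.0001, 0.0], 'ee_pos': [0.1697, 0.4961, 0.2006], 'tool_rot': [-0.0003, 0.1641, 0.9864, -0.0011], 'force': [-0.1051, 0.4675, -0.5472], 'torque': [0.0155, 0.024, -0.0276], 'finger_force': 0.0, 'gripper_width': 0.9998}
scene {'fx': 404.9081424106761, 'fy': 404.9081424106761, 'cx': 257.4352479722053, 'cy': 190.8668681768087, 'dist': array([-0.03614545,  0.        ,  0.        ,  0.        ,  0.        ]), 'R': array([[-0.99317165, -0.11639148,  0.00794315],
       [-0.0873182 ,  0.69648153, -0.71224224],
       [ 0.07736667, -0.70807238, -0.70188881]]), 't': array([0.61389321, 0.17926777, 1.03864332])}
top {'fx': 428.36646742882544, 'fy': 428.36646742882544, 'cx': 253.11164410575978, 'cy': 185.06837073941264, 'dist': array([-0.14037106,  0.        ,  0.        ,  0.        ,  0.        ]), 'R': array([[ 2.62457327e-02, -9.99652928e-01,  2.27696982e-03],
       [-9.96244448e-01, -2.63441138e-02, -8.24802235e-02],
       [ 8.25115817e-02, -1.03664646e-04, -9.96590100e-01]]), 't': array([-0.01618415,  0.64339921,  1.12649016])}
```

View pics/scene0.png

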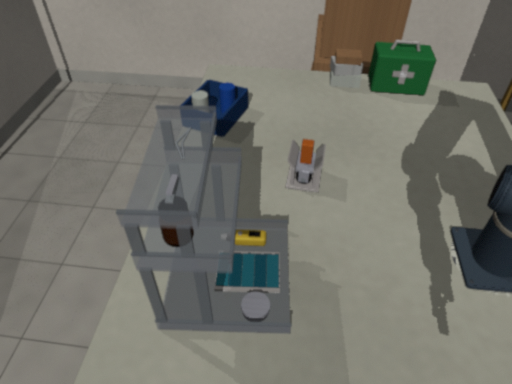

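View pics/top0.png

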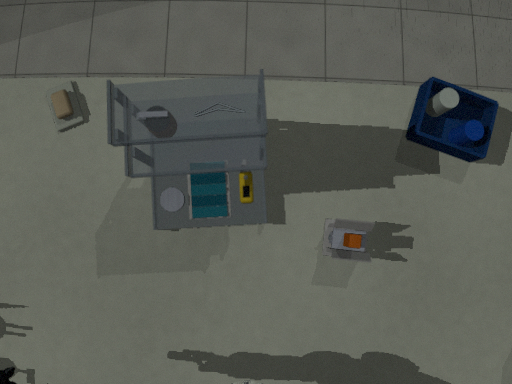

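The scene view shows the tiers at left, with the teal liner around (250,270), the dock and orange grip at (305,160), and the robot base at right. In the top view the liner is at (210,195), the tin at (172,200), the thermometer at (246,188) and the roller at (350,240). I'll enlarge both.

```bash
python3 - <<'E'
import cv2,numpy as np
s=cv2.imread("pics/scene0.png");t=cv2.imread("pics/top0.png")
def c(im,x,y,w,h,f): return cv2.resize(im[y:y+h,x:x+w],(w*f,h*f),interpolation=cv2.INTER_CUBIC)
a=np.hstack([c(t,315,205,80,60,5),c(s,275,130,80,60,5)])
b=np.hstack([c(t,145,150,133,90,3),c(s,190,210,133,90,3)])
b=b[:, :798]; a=a[:,:798]
cv2.imwrite("pics/c1.png",np.vstack([a,b]))
E
```

```text
(no output)
```

View pics/c1.png

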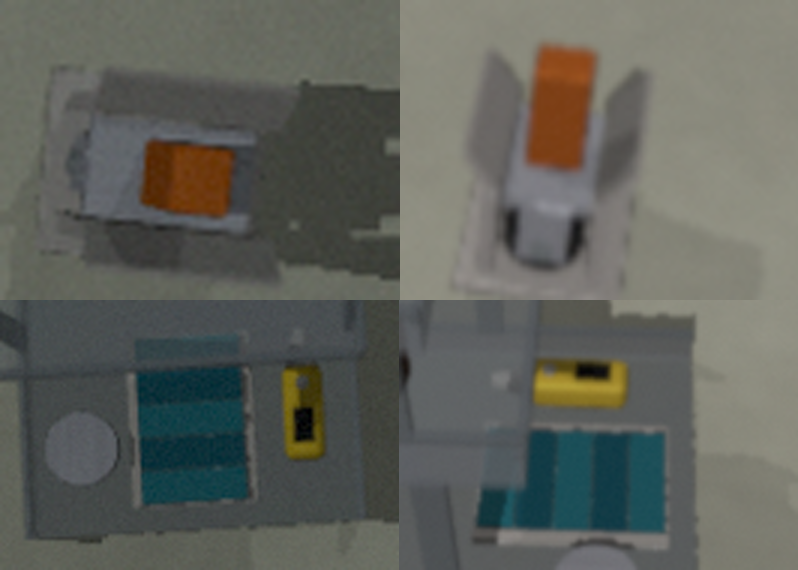

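```bash
cat > h.py <<'E'
import cv2,numpy as np
from plant import bot
from scipy.spatial.transform import Rotation as Ro
def ray(c,p):
    K=np.array([[c["fx"],0,c["cx"]],[0,c["fy"],c["cy"]],[0,0,1]])
    u=cv2.undistortPoints(np.array([[p]],float),K,c["dist"])[0,0]
    R=np.array(c["R"]);d=R.T@np.array([u[0],u[1],1]);return -R.T@np.array(c["t"]),d/np.linalg.norm(d)
def plane(c,p,z):
    o,d=ray(c,p);return o+d*(z-o[2])/d[2]
def tri(*cp):
    A=0;b=0;L=[ray(c,p) for c,p in cp]
    for o,d in L:
        P=np.eye(3)-np.outer(d,d);A=A+P;b=b+P@o
    x=np.linalg.solve(A,b)
    return x,max(np.linalg.norm(np.cross(x-o,d)) for o,d in L)
def tool():
    o=bot.observe();q=np.array(o["tool_rot"]);return np.array(o["ee_pos"]),Ro.from_quat(q[[1,2,3,0]]),o
def local(target):   # world target -> tool axes shift
    p,R,_=tool();return R.inv().apply(np.array(target)-p)
E
python3 - <<'E'
from h import *
s=bot.camera_info("scene");t=bot.camera_info("top")
T=lambda u,v:(315+(u-2)/5,205+(v-2)/5); S=lambda u,v:(275+(u-2)/5,130+(v-2)/5)
T3=lambda u,v:(145+(u-1)/3,150+(v-301)/3); S3=lambda u,v:(190+(u-400)/3,210+(v-301)/3)
for n,a,b in [("A++",T(173,142),S(135,72)),("B-+",T(172,212),S(193,77)),("C+-",T(236,150),S(140,45)),("D--",T(233,216),S(197,50)),
 ("plate++",T(52,68),S(52,290)),("plate-+",T(42,250),S(223,292)),
 ("teal-+",T3(142,505),S3(664,530)),("teal--",T3(249,497),S3(667,432)),("rim-+",T3(134,507),S3(668,547)),("rim--",T3(256,498),S3(667,427)),("tray--",T3(363,520),S3(695,345)),
 ]:
    x,e=tri((t,a),(s,b));print(n,np.round(x,4),round(e,4))
w=bot.camera_info("wrist");p,R,_=tool()
Rw=np.array(w["R"]);cen=-Rw.T@w["t"]
print("cam in tool",R.inv().apply(cen-p), "axes in tool",np.round((R.inv()*Ro.from_matrix(Rw.T)).as_matrix(),3).tolist(),w["fx"],w["cx"],w["cy"])
E
```

```text
A++ [ 0.5224 -0.2343  0.1446] 0.0014
B-+ [ 0.4892 -0.2345  0.1442] 0.0009
C+- [ 0.5197 -0.2667  0.1395] 0.0007
D-- [ 0.4872 -0.2656  0.1399] 0.0011
plate++ [ 0.5587 -0.1989  0.0027] 0.0009
plate-+ [ 0.4591 -0.1923  0.0195] 0.0022
teal-+ [0.5507 0.1621 0.0288] 0.0001
teal-- [0.5582 0.0667 0.0275] 0.0022
rim-+ [0.5476 0.1707 0.0187] 0.001
rim-- [0.5581 0.0605 0.0261] 0.0016
tray-- [ 0.5407 -0.0356  0.0231] 0.002
cam in tool [ 0.06821308  0.00049051 -0.17256368] axes in tool [[0.0, -0.964, -0.266], [1.0, 0.0, -0.0], [0.0, -0.266, 0.964]] 328.1582586568693 254.59229488827677 194.65785183804212
```

Triangulation puts the grip top at z=0.142, centred at (0.505, -0.250). The ledge is at z=0, the dock yaw is about -4° and the liner yaw about +5.5°. Rows have no tilt, so I'll test in free space what the arm does at its reach limit.

```bash
python3 shift.py '[[-0.04,0,0,0,1],[-0.08,0,0,0,1],[-0.12,0,0,0,1],[-0.16,0,0,0,1],[-0.2,0,0,0,1],[-0.24,0,0,0,1],[-0.28,0,0,0,1],[-0.28,0,0,0,1],[-0.28,0,0,0,1]]'; python3 - <<'E'
from h import *
p,R,o=tool();print(p,np.round(R.as_matrix()[:,2],3),o["joint_pos"],o["t"], np.hypot(*p[:2]))
E
```

```text
t: 0.85
ee_pos: [0.4365, 0.4045, 0.2001]
tool_rot: [-0.001, 0.166, 0.986, -0.001]
force: [-0.9, 0.1, 0.8]
gripper_width: 1.004
finger_force: 0.0
[0.43648535 0.40445864 0.20013413] [-0.002 -0.002 -1.   ] [6.34609816e-01 2.37550341e-01 3.06249420e-01 1.64220508e+00
 1.03337898e-04 9.68489935e-01] 0.85 0.5950682778274551
```

```bash
python3 shift.py '[[-0.02,0.037,0,0,1],[-0.04,0.074,0,0,1],[-0.06,0.111,0,0,1],[-0.08,0.148,0,0,1],[-0.1,0.185,0,0,1],[-0.12,0.222,0,0,1],[-0.12,0.222,0,0,1],[-0.12,0.222,0,0,1]]'; python3 - <<'E'
from h import *
p,R,o=tool();print(p,np.round(R.as_matrix()[:,2],3),o["joint_pos"],o["t"], np.hypot(*p[:2]))
E
```

```text
t: 1.52
ee_pos: [0.5895, 0.5516, 0.1698]
tool_rot: [0.006, 0.163, 0.987, 0.009]
force: [-0.5, -1.1, -3.6]
gripper_width: 0.999
finger_force: 0.0
[0.58952098 0.55157206 0.16977255] [ 0.015  0.016 -1.   ] [0.66790929 1.03500594 1.41050776 1.92436202 0.00299275 0.99583797] 1.5167 0.8073207057615053
```

```bash
python3 shift.py '[[-0.02,0.037,0,0,1],[-0.04,0.074,0,0,1],[-0.06,0.111,0,0,1],[-0.08,0.148,0,0,1],[-0.1,0.185,0,0,1],[-0.12,0.222,0,0,1]]'; python3 - <<'E'
from h import *
p,R,o=tool();print(p,np.round(R.as_matrix()[:,2],3),o["joint_pos"],o["t"], np.hypot(*p[:2]))
E
```

```text
t: 2.02
ee_pos: [0.6269, 0.5824, 0.1338]
tool_rot: [0.028, 0.164, 0.985, 0.034]
force: [0.2, -0.5, 0.4]
gripper_width: 1.001
finger_force: 0.0
[0.62687922 0.58235649 0.13379876] [ 0.066  0.058 -0.996] [0.6683379  1.08677799 1.41906267 1.81535538 0.00492491 0.99825852] 2.0167 0.8556381458621758
```

```bash
python3 shift.py '[[0.01,-0.018,0,0,1],[0.02,-0.037,0,0,1],[0.04,-0.074,0,0,1],[0.06,-0.111,0,0,1],[0.06,-0.111,0,0,1]]'; python3 - <<'E'
from h import *
p,R,o=tool();print(p,np.round(R.as_matrix()[:,2],3),o["joint_pos"],o["t"], np.hypot(*p[:2]))
E
```

```text
t: 2.43
ee_pos: [0.54, 0.5015, 0.1231]
tool_rot: [0.028, 0.164, 0.985, 0.034]
force: [0.5, -0.1, 2.6]
gripper_width: 1.001
finger_force: 0.0
[0.53996956 0.50148059 0.12312662] [ 0.067  0.059 -0.996] [0.65467781 0.50801852 0.49582637 1.46993169 0.00611108 0.98500906] 2.4333 0.7369192003767657
```

Pushing past the reach limit tilts the fingers outward, and the tilt stays. So the hand can be tilted that way, and I expect an inward push to bring it back. I'll test the inward limit to remove this 5° tilt.

```bash
cat > st.py <<'E'
from h import *
p,R,o=tool();M=R.as_matrix();z=M[:,2];y=M[:,1]
print("t%.2f"%o["t"],"p",np.round(p,4),"r%.3f az%.1f"%(np.hypot(*p[:2]),np.degrees(np.arctan2(p[1],p[0]))),"tilt%.2f@%.1f"%(np.degrees(np.arccos(-z[2])),np.degrees(np.arctan2(z[1],z[0]))),"z",np.round(z,3),"y",np.round(y,3),"j",np.round(o["joint_pos"],3),"F",np.round(o["force"],1),"w%.3f ff%.1f"%(o["gripper_width"],o["finger_force"]))
E
python3 shift.py '[[0.019,-0.035,-0.01,0,1],[0.038,-0.07,-0.02,0,1],[0.057,-0.105,-0.03,0,1],[0.076,-0.14,-0.04,0,1],[0.095,-0.175,-0.05,0,1],[0.114,-0.21,-0.06,0,1],[0.133,-0.245,-0.07,0,1],[0.152,-0.28,-0.08,0,1],[0.171,-0.315,-0.09,0,1],[0.19,-0.35,-0.1,0,1],[0.209,-0.385,-0.1,0,1],[0.228,-0.42,-0.1,0,1]]' >/dev/null; python3 st.py
python3 shift.py '[[0.019,-0.035,0,0,1],[0.038,-0.07,0,0,1],[0.057,-0.105,0,0,1],[0.07,-0.13,0,0,1]]' >/dev/null; python3 st.py
```

```text
t3.43 p [0.1821 0.173  0.1824] r0.251 az43.5 tilt5.11@40.9 z [ 0.067  0.058 -0.996] y [0.32  0.944 0.077] j [ 0.458 -0.813 -0.56   1.738  0.023  0.788] F [-0.3 -1.3  1.3] w0.997 ff0.0
t3.77 p [0.1204 0.1166 0.191 ] r0.168 az44.1 tilt2.48@46.8 z [ 0.03   0.032 -0.999] y [0.325 0.945 0.039] j [ 0.311 -0.99  -0.601  1.922  0.021  0.643] F [ 0.4 -0.2  0.4] w1.001 ff0.0
```

```bash
python3 shift.py '[[0.012,0.036,0,0,1],[0.024,0.07,0,0,1],[0.033,0.095,0,0,1],[0.047,0.063,0,0,1],[0.061,0.031,0,0,1],[0.073,0.005,0,0,1],[0.073,0.005,0,0,1]]' >/dev/null; python3 st.py
```

```text
t4.35 p [0.0542 0.1522 0.1943] r0.162 az70.4 tilt2.02@42.1 z [ 0.026  0.024 -0.999] y [0.32  0.947 0.031] j [ 0.808 -0.99  -0.594  1.932 -0.003  1.134] F [0.9 0.6 0.6] w0.998 ff0.0
```

```bash
python3 shift.py '[[0.012,-0.027,0,0,1],[0.024,-0.055,0,0,1],[0.024,-0.055,0,0,1]]' >/dev/null; python3 st.py
```

```text
t4.60 p [0.0155 0.14   0.2071] r0.141 az83.7 tilt1.32@-16.1 z [ 0.022 -0.006 -1.   ] y [0.319 0.948 0.001] j [ 1.026 -0.99  -0.565  1.99  -0.022  1.351] F [-0.5  0.6  0.6] w0.996 ff0.0
```

```bash
python3 shift.py '[[-0.039,0.013,-0.01,0,1],[-0.077,0.026,-0.02,0,1],[-0.116,0.039,-0.03,0,1],[-0.154,0.052,-0.04,0,1],[-0.193,0.065,-0.05,0,1],[-0.231,0.078,-0.05,0,1],[-0.27,0.091,-0.05,0,1]]' >/dev/null; python3 st.py
python3 shift.py '[[-0.025,-0.03,0,-0.1,1],[-0.05,-0.06,0,-0.2,1],[-0.075,-0.09,-0.01,-0.255,1],[-0.1,-0.12,-0.01,-0.255,1],[-0.125,-0.15,-0.02,-0.255,1],[-0.15,-0.18,-0.02,-0.255,1],[-0.175,-0.21,-0.03,-0.255,1],[-0.2,-0.24,-0.03,-0.255,1],[-0.225,-0.27,-0.04,-0.255,1],[-0.25,-0.3,-0.05,-0.255,1],[-0.267,-0.322,-0.05,-0.255,1],[-0.267,-0.322,-0.05,-0.255,1]]' >/dev/null; python3 st.py
python3 - <<'E'
from h import *
c=bot.camera_info("wrist");im=bot.get_image("wrist")[:,:,::-1];cv2.imwrite("pics/w1.png",im)
import pickle;pickle.dump(c,open("w1.pkl","wb"))
E
```

```text
t5.18 p [0.284  0.1378 0.2622] r0.316 az25.9 tilt1.62@-16.6 z [ 0.027 -0.008 -1.   ] y [0.326 0.945 0.001] j [ 0.255 -0.488 -0.224  1.811 -0.015  0.587] F [0.3 1.3 0.9] w1.003 ff0.0
t6.18 p [ 0.4288 -0.2594  0.3156] r0.501 az-31.2 tilt1.46@-30.9 z [ 0.022 -0.013 -1.   ] y [ 0.081  0.997 -0.011] j [-0.68   0.018  0.3    1.827  0.004 -0.6  ] F [-0.6  0.9 -0. ] w0.999 ff0.0
```

View pics/w1.png

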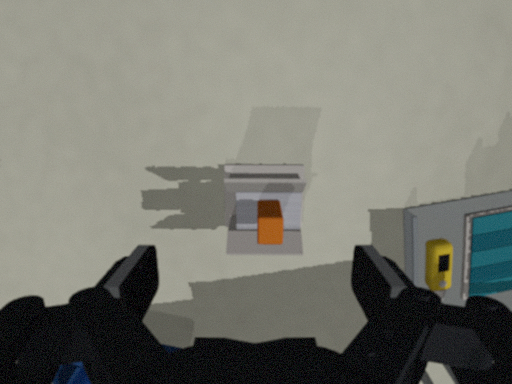

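The wrist view shows the roller in the dock. The grip's top face is at columns 258-282, rows 201-221, with its front face below it, and the dock edges lie nearly level in the image, so the yaw already matches.

```bash
python3 - <<'E'
from h import *
import pickle
c=pickle.load(open("w1.pkl","rb"));im=cv2.imread("pics/w1.png");h=cv2.cvtColor(im,cv2.COLOR_BGR2HSV)
m=cv2.inRange(h,(3,150,90),(18,255,255));cs,_=cv2.findContours(m,0,1);k=max(cs,key=cv2.contourArea);print("bbox",cv2.boundingRect(k),cv2.minAreaRect(k))
print(im[196:248:2,270,2])
for p in[(257.5,200.5),(281,200.5),(257.5,221),(282,221)]:print(p,np.round(plane(c,p,.142),4))
for p in[(225,164.5),(303,164.5)]:print("dock edge",np.round(plane(c,p,.101),4))
for p in[(228,254),(302,254)]:print("plate front",np.round(plane(c,p,.010),4), np.round(plane(c,p,.101),4))
t=bot.camera_info("top");s=bot.camera_info("scene")
# height from wrist + top + scene, top-face centre
T=lambda u,v:(315+(u-2)/5,205+(v-2)/5); S=lambda u,v:(275+(u-2)/5,130+(v-2)/5)
print("tri centre",tri((c,(269.5,210.5)),(t,T(203.5,180)),(s,S(166,61))),tri((c,(269.5,210.5)),(s,S(166,61))))
E
```

```text
bbox (258, 215, 25, 29) ((270.0, 229.0), (28.0, 24.0), 90.0)
[140 132  88  86  82  85  85  80  80  77  89 147 165 168 166 165 166 167
 166 163 163 165 168 166 139 130]
(257.5, 200.5) [ 0.4673 -0.2607  0.142 ]
(281, 200.5) [ 0.4693 -0.2349  0.142 ]
(257.5, 221) [ 0.4914 -0.2626  0.142 ]
(282, 221) [ 0.4935 -0.2351  0.142 ]
dock edge [ 0.4323 -0.2971  0.101 ]
dock edge [ 0.4395 -0.2041  0.101 ]
plate front [ 0.5961 -0.3189  0.01  ] [ 0.5505 -0.3059  0.101 ]
plate front [ 0.6051 -0.2     0.01  ] [ 0.5578 -0.2098  0.101 ]
tri centre (array([ 0.49789033, -0.25233569,  0.13257561]), np.float64(0.014355338503272268)) (array([ 0.49358477, -0.25133322,  0.13524603]), np.float64(0.011031723882033934))
```

```bash
python3 - <<'E'
from h import *
import pickle
c=pickle.load(open("w1.pkl","rb"))
for p in[(257.5,217),(282,217),(257.7,244),(283,244)]:print(p,np.round(plane(c,p,.142),4))
for p in[(228,254),(302,254)]:print("far wall top edge",np.round(plane(c,p,.101),4))
t=bot.camera_info("top");s=bot.camera_info("scene")
T=lambda u,v:(315+(u-2)/5,205+(v-2)/5); S=lambda u,v:(275+(u-2)/5,130+(v-2)/5)
print("tri centre",tri((c,(270,230.5)),(t,T(203.5,180)),(s,S(166,61))),tri((c,(270,230.5)),(s,S(166,61))))
p,R,_=tool();y=R.as_matrix()[:,1]
print("local to grasp",local([.506,-.250,.107-.019]))
E
```

```text
(257.5, 217) [ 0.4866 -0.2622  0.142 ]
(282, 217) [ 0.4887 -0.2349  0.142 ]
(257.7, 244) [ 0.5197 -0.2646  0.142 ]
(283, 244) [ 0.5219 -0.2355  0.142 ]
far wall top edge [ 0.5505 -0.3059  0.101 ]
far wall top edge [ 0.5578 -0.2098  0.101 ]
tri centre (array([ 0.50448736, -0.2497973 ,  0.1421183 ]), np.float64(0.0012374595421408819)) (array([ 0.50376027, -0.24934727,  0.14264787]), np.float64(2.8273737434194064e-05))
local to grasp [-0.07252958  0.01431932  0.22957047]
```

```bash
python3 shift.py '[[-0.035,0.007,0.02,0,1],[-0.071,0.0143,0.04,0,1],[-0.071,0.0143,0.08,0,1],[-0.071,0.0143,0.12,0,1],[-0.071,0.0143,0.12,0,1]]' >/dev/null; python3 st.py;python3 - <<'E'
from h import *
print(local([.5045,-.2498,.088]))
E
```

```text
t6.65 p [ 0.4922 -0.2374  0.182 ] r0.546 az-25.8 tilt0.49@123.1 z [-0.005  0.007 -1.   ] y [0.074 0.997 0.007] j [-0.574  0.109  0.125  1.594  0.004 -0.501] F [-2.8  1.7 -6.4] w0.998 ff0.0
[-0.01368054 -0.01209536  0.09388998]
```

```bash
python3 shift.py '[[0,0,0,0,1],[0,0,0,0,1],[0,0,0,0,1]]' >/dev/null; python3 st.py;python3 - <<'E'
from h import *
print(local([.5045,-.2498,.088]))
E
```

```text
t6.90 p [ 0.5043 -0.2463  0.206 ] r0.561 az-26.0 tilt2.05@-27.5 z [ 0.032 -0.017 -0.999] y [ 0.075  0.997 -0.014] j [-0.576  0.101  0.163  1.597  0.003 -0.501] F [-0.3 -0.4 -0.4] w0.999 ff0.0
[ 0.00345253 -0.00184594  0.11801536]
```

```bash
python3 shift.py '[[0.001,-0.0005,0.03,0,1],[0.002,-0.001,0.06,0,1],[0.003,-0.002,0.09,0,1],[0.0035,-0.002,0.105,0,1],[0.0035,-0.002,0.118,0,1],[0.0035,-0.002,0.118,0,1],[0.0035,-0.002,0.118,0,1]]' >/dev/null; python3 st.py
python3 shift.py '[[0,0,0,0,0],[0,0,0,0,0],[0,0,0,0,0],[0,0,0,0,0],[0,0,0,0,0]]' 70 >/dev/null; python3 st.py
```

```text
t7.48 p [ 0.503  -0.2491  0.0855] r0.561 az-26.3 tilt1.77@-26.8 z [ 0.028 -0.014 -1.   ] y [ 0.076  0.997 -0.012] j [-0.581  0.111 -0.065  1.364  0.004 -0.506] F [-0.  -0.3  0.1] w0.997 ff0.0
t7.90 p [ 0.5008 -0.2477  0.082 ] r0.559 az-26.3 tilt1.45@-26.3 z [ 0.023 -0.011 -1.   ] y [ 0.075  0.997 -0.009] j [-0.581  0.112 -0.071  1.362  0.003 -0.506] F [0.2 0.5 3.3] w0.338 ff71.9
```

```bash
python3 shift.py '[[0,0,-0.02,0,0],[0,0,-0.05,0,0],[0,0,-0.085,0,0],[0,0,-0.12,0,0],[0,0,-0.16,0,0],[0,0,-0.2,0,0],[0,0,-0.2,0,0]]' >/dev/null; python3 st.py
python3 - <<'E'
from h import *
t=bot.camera_info("top");s=bot.camera_info("scene")
it=cv2.imread("pics/top0.png");is_=cv2.imread("pics/scene0.png")
for n,im,c in(("top",it,t),("scene",is_,s)):
    h=cv2.cvtColor(im,cv2.COLOR_BGR2HSV);m=cv2.inRange(h,(85,120,50),(100,255,255))
    k=max(cv2.findContours(m,0,1)[0],key=cv2.contourArea)
    a=cv2.approxPolyDP(k,3,True)[:,0]
    W=[plane(c,p,.026) for p in a]
    print(n,[(tuple(map(int,p)),np.round(w[:2],4).tolist()) for p,w in zip(a,W)])
E
```

```text
t8.48 p [ 0.4983 -0.2466  0.2901] r0.556 az-26.3 tilt2.15@-28.0 z [ 0.033 -0.018 -0.999] y [ 0.075  0.997 -0.015] j [-0.582  0.129  0.363  1.768  0.004 -0.507] F [ 1.  -0.9 -0.7] w0.344 ff71.9
top [((223, 172), [0.6769, 0.083]), ((191, 174), [0.6693, 0.1696]), ((193, 217), [0.5534, 0.1599]), ((226, 215), [0.5612, 0.0713])]
scene [((217, 284), [0.6942, 0.1716]), ((277, 286), [0.5533, 0.1597]), ((277, 255), [0.5607, 0.0703]), ((235, 254), [0.6656, 0.0801]), ((233, 271), [0.6626, 0.1309]), ((218, 274), [0.697, 0.1438])]
```

```bash
python3 shift.py '[[0.006,0.029,-0.026,0,0],[0.012,0.058,-0.053,-0.03,0],[0.018,0.087,-0.08,-0.06,0],[0.024,0.116,-0.106,-0.1,0],[0.03,0.145,-0.132,-0.13,0],[0.036,0.174,-0.16,-0.164,0],[0.042,0.203,-0.185,-0.164,0],[0.048,0.232,-0.212,-0.164,0],[0.054,0.261,-0.24,-0.164,0],[0.06,0.29,-0.265,-0.164,0],[0.066,0.32,-0.29,-0.164,0],[0.072,0.349,-0.318,-0.164,0]]' >/dev/null; python3 shift.py '[[0,0,0,0,0],[0,0,0,0,0]]' >/dev/null;python3 st.py
```

```text
t9.65 p [0.4384 0.088  0.5177] r0.447 az11.3 tilt3.28@-7.3 z [ 0.057 -0.007 -0.998] y [-0.091  0.996 -0.012] j [ 0.056  0.192  0.972  2.294 -0.01  -0.036] F [ 0.2 -0.7 -3.1] w0.340 ff71.7
```

```bash
python3 shift.py '[[0,0.015,-0.03,0,0],[0,0.015,-0.06,0,0],[0,0.015,-0.09,0,0],[0,0.015,-0.12,0,0],[0,0.015,-0.15,0,0],[0,0.015,-0.18,0,0]]' >/dev/null; python3 st.py
```

```text
t10.15 p [0.4193 0.0979 0.5368] r0.431 az13.1 tilt5.70@-1.9 z [ 0.099 -0.003 -0.995] y [-0.088  0.996 -0.012] j [ 0.083  0.14   0.961  2.294 -0.011 -0.006] F [-0.4 -0.3 -3.3] w0.338 ff71.8
```

```bash
python3 shift.py '[[-0.02,0,-0.04,0,0],[-0.04,0,-0.08,0,0],[-0.06,0,-0.12,0,0],[-0.08,0,-0.16,0,0],[-0.1,0,-0.2,0,0],[-0.12,0,-0.24,0,0],[-0.14,0,-0.28,0,0],[-0.16,0,-0.32,0,0],[-0.18,0,-0.36,0,0],[-0.2,0,-0.4,0,0],[-0.22,0,-0.44,0,0],[-0.24,0,-0.48,0,0]]' >/dev/null; python3 st.py
```

```text
t11.15 p [0.4712 0.0958 0.543 ] r0.481 az11.5 tilt8.13@0.6 z [ 0.141  0.001 -0.99 ] y [-0.089  0.996 -0.011] j [ 0.067  0.266  1.131  2.294 -0.008 -0.023] F [-0.1  0.3 -4.3] w0.343 ff71.8
```

```bash
python3 shift.py '[[-0.5,0,-2,0,0],[-0.5,0,-2,0,0],[-0.5,0,-2,0,0],[-0.5,0,-2,0,0]]' >/dev/null; python3 st.py
```

```text
t11.48 p [0.4585 0.0913 0.5641] r0.467 az11.3 tilt10.71@1.6 z [ 0.186  0.005 -0.983] y [-0.089  0.996 -0.012] j [ 0.057  0.225  1.136  2.295 -0.005 -0.034] F [-0.1 -1.2 -2.6] w0.340 ff71.7
```

```bash
python3 shift.py '[[-0.6,0.15,-2,0,0],[-0.6,0.15,-2,0,0],[-0.6,0.15,-2,0,0],[-0.6,0.15,-2,0,0],[-0.6,0.15,-2,0,0],[-0.6,0.15,-2,0,0],[-0.6,0.15,-2,0,0],[-0.6,0.15,-2,0,0],[-0.6,0.15,-2,0,0],[-0.6,0.15,-2,0,0],[-0.6,0.15,-2,0,0],[-0.6,0.15,-2,0,0]]' >/dev/null; python3 st.py
```

```text
t12.48 p [0.4401 0.11   0.5812] r0.454 az14.0 tilt12.89@2.7 z [ 0.223  0.01  -0.975] y [-0.089  0.996 -0.01 ] j [ 0.107  0.185  1.133  2.294 -0.014  0.015] F [-0.4 -0.2 -3. ] w0.341 ff71.7
```

```bash
python3 shift.py '[[-0.5,0,-2,0,0],[-0.5,0,-2,0,0],[-0.5,0,-2,0,0]]' >/dev/null; python3 st.py
python3 shift.py '[[-0.5,0,-2,0,0],[-0.5,0,-2,0,0],[-0.5,0,-2,0,0]]' >/dev/null; python3 st.py
python3 shift.py '[[-1.2,0,-2,0,0],[-1.2,0,-2,0,0],[-1.2,0,-2,0,0]]' >/dev/null; python3 st.py
```

```text
t12.73 p [0.429  0.1058 0.6007] r0.442 az13.8 tilt15.47@3.3 z [ 0.266  0.015 -0.964] y [-0.089  0.996 -0.009] j [ 0.098  0.153  1.147  2.295 -0.011  0.006] F [-0.3 -0.7 -3.4] w0.338 ff71.7
t12.98 p [0.4172 0.1022 0.6178] r0.430 az13.8 tilt17.80@3.7 z [ 0.305  0.02  -0.952] y [-0.089  0.996 -0.008] j [ 9.000e-02  1.200e-01  1.154e+00  2.295e+00 -8.000e-03 -2.000e-03] F [ 0.1 -0.7 -3.1] w0.345 ff71.8
t13.23 p [0.435  0.1012 0.6296] r0.447 az13.1 tilt19.97@4.0 z [ 0.341  0.024 -0.94 ] y [-0.09   0.996 -0.007] j [ 0.081  0.165  1.237  2.294 -0.004 -0.011] F [ 0.   0.4 -3.4] w0.337 ff71.8
```

```bash
python3 shift.py '[[-0.8,0.02,-2,0,0],[-0.8,0.02,-2,0,0]]' >/dev/null; python3 st.py
python3 shift.py '[[-0.8,0.02,-2,0,0],[-0.8,0.02,-2,0,0],[-0.8,0.02,-2,0,0]]' >/dev/null
python3 shift.py '[[-1,0.02,-2,0,0],[-1,0.02,-2,0,0],[-1,0.02,-2,0,0]]' >/dev/null; python3 st.py
python3 shift.py '[[-1,0.02,-2,0,0],[-1,0.02,-2,0,0],[-1,0.02,-2,0,0]]' >/dev/null
python3 shift.py '[[-1,0.02,-2,0,0],[-1,0.02,-2,0,0],[-1,0.02,-2,0,0]]' >/dev/null; python3 st.py
```

```text
t13.40 p [0.431  0.0998 0.6428] r0.442 az13.0 tilt21.90@4.2 z [ 0.372  0.027 -0.928] y [-0.09   0.996 -0.007] j [ 7.700e-02  1.560e-01  1.262e+00  2.294e+00 -2.000e-03 -1.400e-02] F [ 0.3  0.1 -3.2] w0.343 ff71.8
t13.90 p [0.4141 0.0964 0.6754] r0.425 az13.1 tilt26.58@4.4 z [ 0.446  0.035 -0.894] y [-0.09   0.996 -0.006] j [ 0.067  0.121  1.308  2.295  0.005 -0.024] F [-0.  -1.  -3.1] w0.340 ff71.8
t14.40 p [0.3954 0.0938 0.7047] r0.406 az13.3 tilt30.90@4.5 z [ 0.512  0.041 -0.858] y [-0.09   0.996 -0.007] j [ 0.058  0.086  1.349  2.295  0.011 -0.031] F [-0.4 -0.1 -2.9] w0.339 ff71.8
```

```bash
python3 - <<'E'
from h import *
print(local([.50,.112,.30]),local([.540,.1141,.142]))
E
```

```text
[0.11694086 0.01137172 0.40153925] [0.16372365 0.01090486 0.55767881]
```

```bash
python3 shift.py '[[0.0117,0.001,0.039,0,0],[0.0234,0.0016,0.078,0,0],[0.035,0.0024,0.117,0,0],[0.047,0.0032,0.156,0,0],[0.0585,0.004,0.195,0,0],[0.07,0.0048,0.234,0,0],[0.082,0.0056,0.273,0,0],[0.0936,0.0064,0.312,0,0],[0.105,0.007,0.351,0,0],[0.117,0.008,0.39,0,0],[0.129,0.009,0.43,0,0],[0.14,0.01,0.47,0,0]]' >/dev/null; python3 shift.py '[[0,0,0,0,0],[0,0,0,0,0]]' >/dev/null; python3 st.py; python3 - <<'E'
from h import *
print(local([.540,.1141,.142]))
for n in("scene","top"):
    cv2.imwrite(f"pics/{n}2.png",bot.get_image(n)[:,:,::-1])
s=cv2.imread("pics/scene2.png");t=cv2.imread("pics/top2.png")
cv2.imwrite("pics/c2.png",np.hstack([cv2.resize(t[120:270,130:263],(399,450)),cv2.resize(s[170:320,190:323],(399,450))]))
E
```

```text
t15.57 p [0.4946 0.1088 0.2716] r0.506 az12.4 tilt29.44@4.5 z [ 0.49   0.039 -0.871] y [-0.09   0.996 -0.006] j [ 0.086 -0.58  -0.381  1.256 -0.004 -0.007] F [ 0.1  0.3 -2.1] w0.334 ff71.6
[0.02387637 0.00206076 0.13527861]
```

View pics/c2.png

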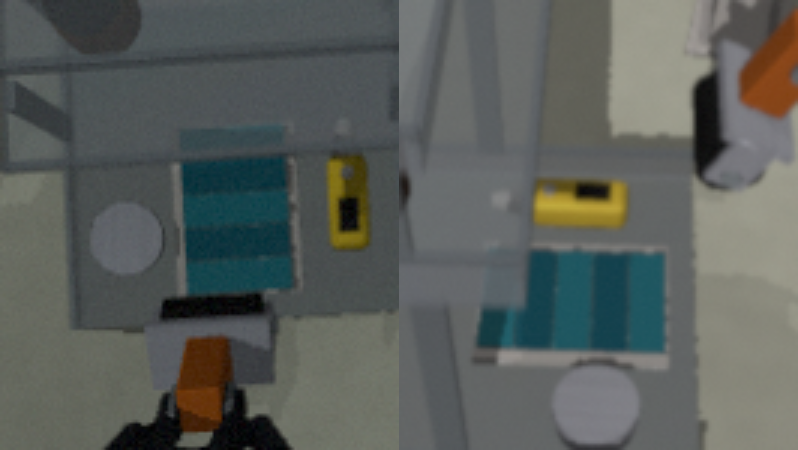

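The view from above shows the wheel centred and parallel in front of the liner. In the scene view the roller is tilted, wheel forward. Next I'll lower it over slat 1.

```bash
python3 shift.py '[[0.0095,0.0005,0.04,0,0],[0.019,0.001,0.08,0,0],[0.0285,0.0015,0.12,0,0],[0.0384,0.002,0.15,0,0],[0.0384,0.002,0.161,0,0],[0.0384,0.002,0.161,0,0],[0.0384,0.002,0.161,0,0]]' >/dev/null; python3 st.py; python3 - <<'E'
from h import *
print(local([.541,.1142,.096]))
s=bot.camera_info("scene");t=bot.camera_info("top")
for n in("scene","top"):
    cv2.imwrite(f"pics/{n}3.png",bot.get_image(n)[:,:,::-1])
E
```

```text
t16.25 p [0.5551 0.1151 0.1377] r0.567 az11.7 tilt31.50@4.5 z [ 0.521  0.041 -0.853] y [-0.09   0.996 -0.007] j [ 0.089 -0.481 -0.605  0.897 -0.005 -0.004] F [ 1.1 -0.1 -1.8] w0.340 ff71.7
[0.03379335 0.00064309 0.02818982]
```

```bash
python3 shift.py '[[0,0,0,0,0],[0,0,0,0,0],[0,0,0,0,0]]' >/dev/null; python3 st.py; python3 - <<'E'
from h import *
print(local([.541,.1142,.096]))
for k in range(4):
    o=bot.observe();print(o["ee_pos"]);bot.get_image("top")
E
```

```text
t16.60 p [0.5513 0.1148 0.1319] r0.563 az11.8 tilt31.04@4.5 z [ 0.514  0.041 -0.857] y [-0.09   0.996 -0.007] j [ 0.089 -0.482 -0.613  0.898 -0.005 -0.004] F [-0.   0.  -2.3] w0.341 ff71.7
[0.02730285 0.00056611 0.02543056]
[0.55127085 0.11479621 0.13186968]
[0.55082095 0.11479318 0.1309664 ]
[0.55050987 0.11472868 0.13030193]
[0.55028312 0.11471367 0.12976014]
```

```bash
python3 shift.py '[[0.01,0,0.01,0,0],[0.02,0,0.018,0,0],[0.027,0,0.026,0,0],[0.027,0,0.026,0,0],[0.027,0,0.026,0,0],[0.027,0,0.026,0,0]]' >/dev/null; python3 st.py; python3 - <<'E'
from h import *
cv2.imwrite("pics/scene3.png",bot.get_image("scene")[:,:,::-1]);cv2.imwrite("pics/top3.png",bot.get_image("top")[:,:,::-1])
s=cv2.imread("pics/scene3.png");t=cv2.imread("pics/top3.png")
cv2.imwrite("pics/c3.png",np.hstack([cv2.resize(t[150:250,160:293],(399,300)),cv2.resize(s[210:310,190:323],(399,300))]))
print(bot.observe()["ee_pos"],bot.observe()["force"])
E
```

```text
t17.30 p [0.541  0.1136 0.094 ] r0.553 az11.9 tilt30.92@4.5 z [ 0.512  0.041 -0.858] y [-0.09   0.996 -0.007] j [ 0.089 -0.497 -0.698  0.831 -0.005 -0.005] F [ 0.9 -0.4 -2.8] w0.337 ff71.9
[0.54128751 0.11364687 0.0945047 ] [ 0.08261358 -0.3287068  -2.56311934]
```

View pics/c3.png

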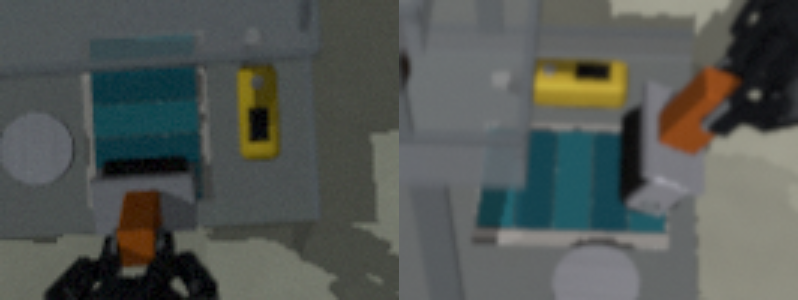

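The wheel is over slat 1, centred between the rims, and the force is only the roller's weight. I'll press down gradually.

```bash
python3 shift.py '[[0.0016,0,0.0026,0,0],[0.0031,0,0.0052,0,0],[0.0031,0,0.0052,0,0],[0.0031,0,0.0052,0,0]]' >/dev/null; python3 st.py
python3 shift.py '[[0.001,0,0.0017,0,0],[0.0021,0,0.0034,0,0],[0.0021,0,0.0034,0,0],[0.0021,0,0.0034,0,0]]' >/dev/null; python3 st.py
```

```text
t17.73 p [0.5416 0.1136 0.0886] r0.553 az11.8 tilt31.00@4.5 z [ 0.513  0.041 -0.857] y [-0.09   0.996 -0.007] j [ 0.089 -0.494 -0.707  0.817 -0.005 -0.005] F [-0.7 -0.7 -0.9] w0.344 ff72.2
t18.07 p [0.5411 0.1136 0.0841] r0.553 az11.9 tilt30.95@4.5 z [ 0.513  0.041 -0.858] y [-0.09   0.996 -0.006] j [ 0.089 -0.492 -0.715  0.808 -0.005 -0.005] F [ 0.7 -0.5  0.9] w0.344 ff72.3
```

```bash
python3 shift.py '[[0.001,0,0.0017,0,0],[0.0021,0,0.0034,0,0],[0.0021,0,0.0034,0,0],[0.0021,0,0.0034,0,0]]' >/dev/null; python3 st.py
python3 shift.py '[[0.001,0,0.0017,0,0],[0.001,0,0.0017,0,0],[0.001,0,0.0017,0,0]]' >/dev/null; python3 st.py
```

```text
t18.40 p [0.5423 0.1136 0.0818] r0.554 az11.8 tilt31.13@4.5 z [ 0.515  0.041 -0.856] y [-0.09   0.996 -0.007] j [ 0.089 -0.491 -0.72   0.798 -0.005 -0.005] F [0.2 0.3 6.1] w0.340 ff72.8
t18.65 p [0.5432 0.1137 0.081 ] r0.555 az11.8 tilt31.26@4.5 z [ 0.517  0.041 -0.855] y [-0.09   0.996 -0.007] j [ 0.088 -0.49  -0.722  0.793 -0.005 -0.005] F [-0.2  0.   6.3] w0.342 ff73.0
```

```bash
python3 shift.py '[[-0.0043,0,0.0026,0,0],[-0.0086,0,0.0052,0,0],[-0.0129,0,0.0077,0,0],[-0.0171,0,0.0103,0,0],[-0.0214,0,0.0129,0,0],[-0.0257,0,0.0155,0,0]]' >/dev/null; python3 st.py
python3 shift.py '[[-0.0043,0,0.0026,0,0],[-0.0086,0,0.0052,0,0],[-0.0129,0,0.0077,0,0],[-0.0171,0,0.0103,0,0]]' >/dev/null; python3 st.py
```

```text
t19.15 p [0.5733 0.1165 0.0809] r0.585 az11.5 tilt31.25@4.5 z [ 0.517  0.041 -0.855] y [-0.09   0.996 -0.007] j [ 0.089 -0.394 -0.659  0.761 -0.005 -0.005] F [-0.2 -0.6  6.9] w0.338 ff73.1
t19.48 p [0.5932 0.1182 0.0809] r0.605 az11.3 tilt31.26@4.5 z [ 0.517  0.041 -0.855] y [-0.09   0.996 -0.007] j [ 0.089 -0.334 -0.615  0.744 -0.005 -0.005] F [ 0.2 -0.5  6.8] w0.339 ff73.1
```

```bash
python3 shift.py '[[-0.0043,0,0.0026,0,0],[-0.0086,0,0.0052,0,0],[-0.0129,0,0.0077,0,0],[-0.0171,0,0.0103,0,0],[-0.0214,0,0.0129,0,0],[-0.0257,0,0.0155,0,0],[-0.03,0,0.018,0,0],[-0.0343,0,0.0206,0,0]]' >/dev/null; python3 st.py
python3 shift.py '[[-0.0043,0,0.0026,0,0],[-0.0086,0,0.0052,0,0],[-0.0129,0,0.0077,0,0],[-0.0171,0,0.0103,0,0]]' >/dev/null; python3 st.py
```

```text
t20.15 p [0.6331 0.1218 0.0809] r0.645 az10.9 tilt31.26@4.5 z [ 0.517  0.041 -0.855] y [-0.09   0.996 -0.007] j [ 0.089 -0.218 -0.525  0.719 -0.005 -0.005] F [ 0.1 -0.8  6.3] w0.339 ff73.1
t20.48 p [0.653  0.1236 0.0808] r0.665 az10.7 tilt31.26@4.6 z [ 0.517  0.041 -0.855] y [-0.09   0.996 -0.007] j [ 0.089 -0.163 -0.478  0.71  -0.005 -0.005] F [-0.9 -1.   6.7] w0.341 ff73.1
```

```bash
python3 shift.py '[[-0.0043,0,0.0026,0,0],[-0.0086,0,0.0052,0,0],[-0.0129,0,0.0077,0,0],[-0.0146,0,0.0088,0,0],[-0.0146,0,0.0088,0,0]]' >/dev/null; python3 st.py
python3 shift.py '[[0.006,0,-0.0036,0,0],[0.012,0,-0.0072,0,0],[0.018,0,-0.0108,0,0],[0.024,0,-0.0144,0,0],[0.03,0,-0.018,0,0],[0.036,0,-0.0216,0,0],[0.042,0,-0.0252,0,0],[0.048,0,-0.0288,0,0],[0.054,0,-0.0324,0,0],[0.06,0,-0.036,0,0],[0.066,0,-0.0396,0,0],[0.072,0,-0.0432,0,0]]' >/dev/null; python3 st.py
python3 shift.py '[[0.006,0,-0.0036,0,0],[0.012,0,-0.0072,0,0],[0.018,0,-0.0108,0,0],[0.024,0,-0.0144,0,0],[0.03,0,-0.018,0,0],[0.036,0,-0.0216,0,0],[0.038,0,-0.0228,0,0],[0.038,0,-0.0228,0,0]]' >/dev/null; python3 st.py
```

```text
t20.90 p [0.6704 0.1252 0.081 ] r0.682 az10.6 tilt31.29@4.6 z [ 0.518  0.041 -0.855] y [-0.09   0.996 -0.006] j [ 0.089 -0.116 -0.436  0.704 -0.005 -0.004] F [-0.3  0.9  6.2] w0.337 ff73.0
t21.90 p [0.5859 0.1179 0.081 ] r0.598 az11.4 tilt31.29@4.6 z [ 0.518  0.042 -0.855] y [-0.09   0.996 -0.006] j [ 0.089 -0.356 -0.632  0.749 -0.004 -0.004] F [ 0.7 -0.   6.7] w0.343 ff72.9
t22.57 p [0.5414 0.114  0.0809] r0.553 az11.9 tilt31.26@4.7 z [ 0.517  0.042 -0.855] y [-0.091  0.996 -0.006] j [ 0.089 -0.496 -0.726  0.795 -0.004 -0.005] F [0.1 0.1 7.2] w0.342 ff72.9
```

```bash
python3 shift.py '[[0,0,-0.02,0,0],[0,0,-0.05,0,0],[0,0,-0.09,0,0],[0,0,-0.13,0,0],[0,0,-0.17,0,0],[0,0,-0.2,0,0],[0,0,-0.2,0,0]]' >/dev/null; python3 st.py; python3 - <<'E'
from h import *
w=bot.get_image("wrist")[:,:,::-1];s=bot.get_image("scene")[:,:,::-1];cv2.imwrite("pics/w4.png",w);cv2.imwrite("pics/s4.png",s)
cv2.imwrite("pics/c4.png",np.hstack([w[:, 56:456],cv2.resize(s[210:306,190:290],(400,384))]))
E
```

```text
t23.15 p [0.4366 0.1054 0.2552] r0.449 az13.6 tilt31.29@4.6 z [ 0.518  0.041 -0.855] y [-0.091  0.996 -0.007] j [ 0.093 -0.79  -0.534  1.281 -0.007 -0.002] F [ 0.9  0.6 -1.8] w0.342 ff72.0
```

View pics/c4.png

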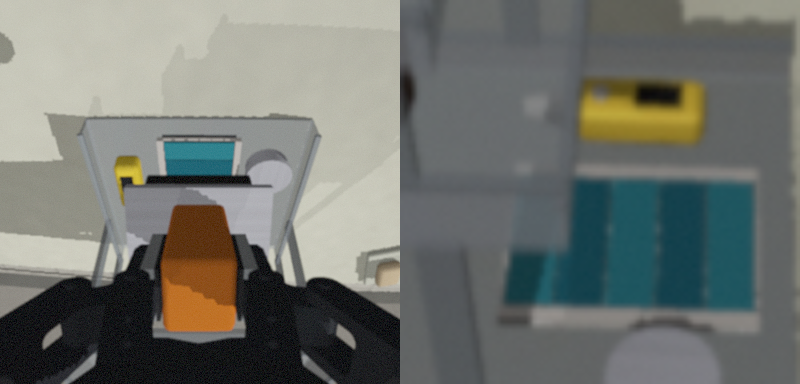

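The wheel height (TCP 0.081) and the force (about 9 N) stayed the same over the whole liner both ways, so I take the slats as level. The crop shows the thermometer and tin unmoved. Now I'll remove the tilt at the inward limit, higher up for room.

```bash
python3 shift.py '[[-0.013,0,-0.028,0,0],[-0.026,0,-0.056,0,0],[-0.04,0,-0.09,0,0],[-0.04,0,-0.12,0,0],[-0.01,0,-0.14,0,0],[0.02,0,-0.16,0,0],[0.05,0,-0.18,0,0]]' >/dev/null; python3 st.py
python3 shift.py '[[1.7,0,-1,0,0],[1.7,0,-1,0,0],[1.7,0,-1,0,0]]' >/dev/null; python3 st.py
python3 shift.py '[[1.7,0,-1,0,0],[1.7,0,-1,0,0],[1.7,0,-1,0,0]]' >/dev/null; python3 st.py
```

```text
t23.83 p [0.3007 0.0937 0.3732] r0.315 az17.3 tilt30.28@4.5 z [ 0.503  0.04  -0.864] y [-0.09   0.996 -0.007] j [ 0.1   -0.945 -0.309  1.679 -0.011  0.005] F [ 0.1  0.5 -1.3] w0.341 ff71.8
t24.08 p [0.2162 0.1085 0.3895] r0.242 az26.6 tilt29.53@2.7 z [ 0.492  0.023 -0.87 ] y [-0.077  0.997 -0.017] j [ 0.49  -0.988 -0.258  1.828 -0.213  0.356] F [-0.4  1.7 -3.8] w0.340 ff71.7
t24.33 p [0.1525 0.1113 0.3854] r0.189 az36.1 tilt28.36@2.5 z [ 0.475  0.021 -0.88 ] y [-0.078  0.997 -0.018] j [ 0.984 -0.958 -0.237  1.984 -0.394  0.839] F [-0.9  1.3 -4.7] w0.339 ff71.7
```

```bash
python3 shift.py '[[-0.034,-0.008,0.018,0,0],[-0.066,-0.016,0.037,0,0],[-0.1,-0.026,0.055,0,0],[-0.11,-0.028,0.06,0,0]]' >/dev/null; python3 st.py
python3 shift.py '[[0.84,-0.23,-0.46,0,0],[0.84,-0.23,-0.46,0,0],[0.84,-0.23,-0.46,0,0]]' >/dev/null; python3 st.py
python3 shift.py '[[0.84,-0.23,-0.46,0,0],[0.84,-0.23,-0.46,0,0],[0.84,-0.23,-0.46,0,0]]' >/dev/null; python3 st.py
```

```text
t24.67 p [0.2346 0.1073 0.3832] r0.258 az24.6 tilt27.97@3.9 z [ 0.468  0.032 -0.883] y [-0.095  0.995 -0.015] j [ 0.335 -0.968 -0.261  1.804 -0.124  0.206] F [-0.1  1.5 -4.1] w0.338 ff72.0
t24.92 p [0.1549 0.092  0.3899] r0.180 az30.7 tilt27.16@0.1 z [ 0.457  0.001 -0.89 ] y [-0.043  0.999 -0.022] j [ 0.783 -0.987 -0.222  1.987 -0.328  0.676] F [-1.   1.2 -4.1] w0.341 ff72.5
t25.17 p [0.1022 0.0898 0.3832] r0.136 az41.3 tilt25.29@1.1 z [ 0.427  0.008 -0.904] y [-0.064  0.998 -0.022] j [ 1.298 -0.919 -0.203  2.153 -0.422  1.2  ] F [-0.6  1.  -3.6] w0.334 ff72.4
```

```bash
cat > kin.py <<'E'
import numpy as np
D=np.array([(.0488,.0976,1.622,.5243,.2006),(.2376,.3062,1.642,.595,.2001),(1.0868,1.419,1.815,.8556,.1338),(.508,.4958,1.470,.7369,.1231),(-.813,-.56,1.738,.251,.1824),(-.99,-.601,1.922,.168,.191),(.192,.972,2.294,.447,.5177),(.086,1.349,2.295,.406,.7047),(-.116,-.436,.704,.682,.081),(-.497,-.698,.831,.553,.094),(.165,1.237,2.294,.447,.6296)])
off=.072
j2,j3,j4,r,z=D.T; rho=np.sqrt(r*r-off*off)
f=[j2,j2-j3,j2-j3+j4]
A=[];b=[]
for i in range(len(D)):
    ra=[];za=[]
    for k in range(3):
        c,s=np.cos(f[k][i]),np.sin(f[k][i]);ra+=[s,c];za+=[c,-s]   # vector (along up, forward) rotated fwd
    A+=[ra+[1,0],za+[0,1]];b+=[rho[i],z[i]]
A=np.array(A);b=np.array(b);x,*_=np.linalg.lstsq(A,b,1e-4)
def fk(q):
    a=[q[0],q[0]-q[1],q[0]-q[1]+q[2]];R=x[6];Z=x[7]
    for k in range(3):
        c,s=np.cos(a[k]),np.sin(a[k]);R+=s*x[2*k]+c*x[2*k+1];Z+=c*x[2*k]-s*x[2*k+1]
    return np.array([R,Z,np.pi/2-a[2]])
if __name__=="__main__":
    print(x.round(3),"res",np.abs(A@x-b).max())
    from scipy.optimize import least_squares
    lo=[-.99,-1.21,-2.12];hi=[1.94,1.42,2.29]
    # minimal rho at heights/tilts
    for tilt in(30,20,10,0):
        for zz in(.1,.2,.3,.4,.5):
            best=None
            for rr in np.arange(.6,.0,-.02):
                s=least_squares(lambda q:fk(q)-[rr,zz,np.radians(tilt)],[-.6,-.4,1.5],bounds=(lo,hi))
                if s.cost<1e-7:best=(round(rr,2),s.x.round(2).tolist())
            print(tilt,zz,best)
E
python3 kin.py
```

```text
[ 0.387 -0.     0.023  0.504  0.001  0.458 -0.001  0.225] res 0.0009867432476705074
30 0.1 (np.float64(0.42), [-0.93, -0.9, 1.09])
30 0.2 (np.float64(0.4), [-0.94, -0.7, 1.29])
30 0.3 (np.float64(0.34), [-0.98, -0.49, 1.54])
30 0.4 (np.float64(0.26), [-0.99, -0.24, 1.79])
30 0.5 (np.float64(0.12), [-0.98, 0.11, 2.14])
20 0.1 (np.float64(0.34), [-0.95, -0.83, 1.34])
20 0.2 (np.float64(0.3), [-0.99, -0.64, 1.57])
20 0.3 (np.float64(0.26), [-0.95, -0.41, 1.77])
20 0.4 (np.float64(0.16), [-0.97, -0.14, 2.05])
20 0.5 (np.float64(0.1), [-0.84, 0.21, 2.27])
10 0.1 (np.float64(0.26), [-0.95, -0.79, 1.55])
10 0.2 (np.float64(0.22), [-0.97, -0.59, 1.78])
10 0.3 (np.float64(0.16), [-0.97, -0.36, 2.01])
10 0.4 (np.float64(0.06), [-0.97, -0.07, 2.29])
10 0.5 (np.float64(0.16), [-0.6, 0.29, 2.29])
0 0.1 (np.float64(0.18), [-0.94, -0.77, 1.74])
0 0.2 (np.float64(0.14), [-0.96, -0.57, 1.96])
0 0.3 (np.float64(0.08), [-0.96, -0.34, 2.19])
0 0.4 (np.float64(0.12), [-0.71, -0.01, 2.27])
0 0.5 (np.float64(0.32), [-0.11, 0.6, 2.29])
```

```bash
python3 shift.py '[[-0.036,-0.0025,0.017,0,0],[-0.072,-0.005,0.034,0,0],[-0.108,-0.0075,0.051,0,0],[-0.144,-0.01,0.068,0,0],[-0.18,-0.0125,0.085,0,0],[-0.21,-0.015,0.1,0,0],[-0.24,-0.017,0.115,0,0],[-0.27,-0.019,0.13,0,0],[-0.298,-0.021,0.141,0,0]]' >/dev/null; python3 st.py
python3 shift.py '[[0.017,0,0.036,0,0],[0.034,0,0.072,0,0],[0.051,0,0.108,0,0],[0.068,0,0.144,0,0],[0.085,0,0.18,0,0],[0.1,0,0.21,0,0],[0.107,0,0.226,0,0],[0.107,0,0.226,0,0],[0.107,0,0.226,0,0]]' >/dev/null; python3 st.py
```

```text
t25.92 p [0.3439 0.092  0.3804] r0.356 az15.0 tilt25.06@1.5 z [ 0.423  0.011 -0.906] y [-0.064  0.998 -0.018] j [ 0.106 -0.733 -0.182  1.686 -0.034  0.03 ] F [ 0.2  0.6 -1.3] w0.345 ff72.7
t26.67 p [0.3487 0.0926 0.1314] r0.361 az14.9 tilt24.35@1.2 z [ 0.412  0.008 -0.911] y [-0.067  0.998 -0.021] j [ 0.108 -0.987 -0.81   1.324 -0.036  0.029] F [-0.   0.2 -2.4] w0.340 ff72.4
```

```bash
python3 shift.py '[[0.9,-0.15,-0.4,0,0],[0.9,-0.15,-0.4,0,0],[0.9,-0.15,-0.4,0,0]]' >/dev/null; python3 st.py
python3 shift.py '[[0.9,-0.15,-0.4,0,0],[0.9,-0.15,-0.4,0,0],[0.9,-0.15,-0.4,0,0]]' >/dev/null; python3 st.py
```

```text
t26.92 p [0.3079 0.1161 0.1602] r0.329 az20.7 tilt22.87@-2.0 z [ 0.388 -0.014 -0.921] y [-0.055  0.998 -0.038] j [ 0.286 -0.989 -0.74   1.439 -0.123  0.199] F [ 0.8  0.9 -3.4] w0.341 ff72.6
t27.17 p [0.2272 0.1514 0.1872] r0.273 az33.7 tilt22.04@-5.6 z [ 0.373 -0.037 -0.927] y [-0.045  0.997 -0.058] j [ 0.673 -0.989 -0.672  1.605 -0.265  0.579] F [-0.1  2.3 -3.9] w0.337 ff72.6
```

```bash
python3 shift.py '[[-0.014,-0.027,0.023,0,0],[-0.028,-0.055,0.047,0,0],[-0.042,-0.083,0.07,0,0],[-0.054,-0.11,0.093,0,0],[-0.054,-0.11,0.093,0,0]]' >/dev/null; python3 st.py
python3 shift.py '[[1,-0.2,-0.16,0,0],[1,-0.2,-0.16,0,0],[1,-0.2,-0.16,0,0]]' >/dev/null; python3 st.py
python3 shift.py '[[1,-0.2,-0.16,0,0],[1,-0.2,-0.16,0,0],[1,-0.2,-0.16,0,0]]' >/dev/null; python3 st.py
```

```text
t27.58 p [0.3325 0.0426 0.1279] r0.335 az7.3 tilt21.04@-7.3 z [ 0.356 -0.046 -0.933] y [-0.046  0.997 -0.067] j [-0.041 -0.988 -0.797  1.396 -0.031 -0.106] F [-0.8  0.3 -3.9] w0.343 ff72.7
t27.83 p [0.3082 0.0456 0.1301] r0.312 az8.4 tilt18.51@-9.7 z [ 0.313 -0.054 -0.948] y [-0.044  0.997 -0.071] j [-0.014 -0.989 -0.778  1.462 -0.049 -0.077] F [ 0.2  0.1 -3.3] w0.340 ff72.7
t28.08 p [0.2798 0.0541 0.1385] r0.285 az11.0 tilt16.25@-13.9 z [ 0.272 -0.067 -0.96 ] y [-0.043  0.996 -0.082] j [ 0.055 -0.99  -0.75   1.539 -0.082 -0.01 ] F [ 1.2  0.6 -3.1] w0.338 ff72.7
```

```bash
python3 shift.py '[[-0.007,-0.025,0.009,0,0],[-0.014,-0.055,0.018,0,0],[-0.014,-0.055,0.018,0,0]]' >/dev/null; python3 st.py
python3 shift.py '[[1,-0.2,-0.03,0,0],[1,-0.2,-0.03,0,0],[1,-0.2,-0.03,0,0]]' >/dev/null; python3 st.py
python3 shift.py '[[1,-0.25,-0.0,0,0],[1,-0.25,-0.0,0,0],[1,-0.25,-0.0,0,0]]' >/dev/null; python3 st.py
```

```text
t28.33 p [ 0.302  -0.0071  0.1289] r0.302 az-1.4 tilt16.40@-15.6 z [ 0.272 -0.076 -0.959] y [-0.032  0.996 -0.088] j [-0.235 -0.978 -0.767  1.496 -0.01  -0.28 ] F [ 0.5  0.9 -2.7] w0.341 ff72.7
t28.58 p [ 0.2779 -0.0339  0.1266] r0.280 az-7.0 tilt13.65@-14.8 z [ 0.228 -0.06  -0.972] y [-0.047  0.996 -0.073] j [-0.407 -0.99  -0.764  1.561  0.035 -0.458] F [ 0.  -0.  -3.4] w0.336 ff72.6
t28.83 p [ 0.2405 -0.0999  0.1248] r0.260 az-22.6 tilt11.75@-11.6 z [ 0.199 -0.041 -0.979] y [-0.055  0.997 -0.053] j [-0.819 -0.99  -0.759  1.633  0.118 -0.87 ] F [ 1.3 -0.9 -3. ] w0.339 ff72.6
```

```bash
python3 shift.py '[[-0.014,0.038,0,0,0],[-0.028,0.076,0,0,0],[-0.041,0.113,0.002,0,0],[-0.041,0.113,0.002,0,0]]' >/dev/null; python3 st.py
python3 shift.py '[[1,-0.08,0,0,0],[1,-0.08,0,0,0],[1,-0.08,0,0,0]]' >/dev/null; python3 st.py
python3 shift.py '[[1,-0.12,0,0,0],[1,-0.12,0,0,0],[1,-0.12,0,0,0]]' >/dev/null; python3 st.py
```

```text
t29.17 p [0.2763 0.0131 0.1253] r0.277 az2.7 tilt11.86@-12.0 z [ 0.201 -0.043 -0.979] y [-0.033  0.998 -0.05 ] j [-0.193 -0.946 -0.745  1.565 -0.003 -0.232] F [ 1.9 -0.8 -3.9] w0.343 ff72.6
t29.42 p [0.2412 0.0118 0.1244] r0.242 az2.8 tilt9.10@-15.1 z [ 0.153 -0.041 -0.987] y [-0.054  0.997 -0.05 ] j [-0.222 -0.99  -0.754  1.648 -0.006 -0.28 ] F [-0.4 -0.6 -3. ] w0.338 ff72.6
t29.67 p [ 0.2188 -0.0016  0.1354] r0.219 az-0.4 tilt6.63@-20.4 z [ 0.108 -0.04  -0.993] y [-0.048  0.998 -0.046] j [-0.309 -0.989 -0.725  1.72  -0.006 -0.359] F [ 0.4 -0.1 -2.9] w0.332 ff72.6
```

```bash
python3 shift.py '[[1,-0.05,0.15,0,0],[1,-0.05,0.15,0,0],[1,-0.05,0.15,0,0]]' >/dev/null; python3 st.py
python3 shift.py '[[1,-0.05,0.15,0,0],[1,-0.05,0.15,0,0]]' >/dev/null; python3 st.py
```

```text
t29.92 p [ 0.1987 -0.0105  0.1345] r0.199 az-3.0 tilt4.16@-29.8 z [ 0.063 -0.036 -0.997] y [-0.048  0.998 -0.039] j [-0.377 -0.989 -0.723  1.765 -0.01  -0.426] F [ 0.3  0.2 -3.8] w0.337 ff72.6
t30.08 p [ 0.1788 -0.0204  0.1362] r0.180 az-6.5 tilt2.04@-54.6 z [ 0.021 -0.029 -0.999] y [-0.05   0.998 -0.03 ] j [-0.46  -0.989 -0.717  1.811 -0.017 -0.51 ] F [ 0.   0.2 -3.5] w0.340 ff72.6
```

Nearly vertical again (2°), close to the tilt at the grasp. Next I'll go over the dock with the dock's yaw.

```bash
python3 shift.py '[[-0.02,-0.01,-0.03,0.03,0],[-0.04,-0.025,-0.06,0.06,0],[-0.07,-0.05,-0.08,0.1,0],[-0.1,-0.075,-0.095,0.125,0],[-0.13,-0.1,-0.11,0.125,0],[-0.16,-0.125,-0.125,0.125,0],[-0.19,-0.15,-0.147,0.125,0],[-0.22,-0.175,-0.147,0.125,0],[-0.25,-0.2,-0.147,0.125,0],[-0.285,-0.225,-0.147,0.125,0],[-0.314,-0.249,-0.147,0.125,0]]' >/dev/null;python3 shift.py '[[0,0,0,0,0],[0,0,0,0,0],[0,0,0,0,0],[0,0,0,0,0]]' >/dev/null; python3 st.py; python3 - <<'E'
from h import *
print(local([.502,-.2485,.29]))
for n in("scene","top"):cv2.imwrite(f"pics/{n}5.png",bot.get_image(n)[:,:,::-1])
s=cv2.imread("pics/scene5.png");t=cv2.imread("pics/top5.png")
cv2.imwrite("pics/c5.png",np.hstack([cv2.resize(t[180:280,305:405],(400,400)),cv2.resize(s[110:210,255:355],(400,400))]))
E
```

```text
t31.33 p [ 0.5017 -0.2479  0.2975] r0.560 az-26.3 tilt2.12@-53.2 z [ 0.022 -0.03  -0.999] y [ 0.074  0.997 -0.028] j [-0.571  0.15   0.402  1.788 -0.013 -0.497] F [-0.9  0.1 -3. ] w0.336 ff72.6
[-0.00018575 -0.00034559  0.00755779]
```

View pics/c5.png

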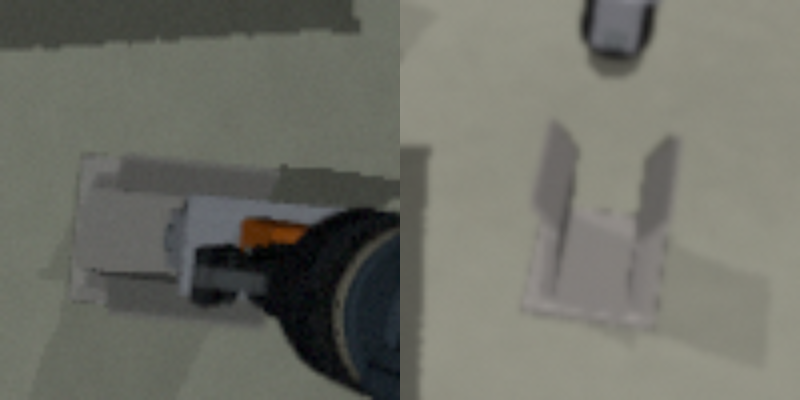

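```bash
python3 shift.py '[[0.0008,0.001,0.035,0,0],[0.0016,0.002,0.07,0,0],[0.0024,0.003,0.105,0,0],[0.003,0.004,0.13,0,0],[0.0035,0.0045,0.15,0,0],[0.0038,0.005,0.165,0,0],[0.0038,0.005,0.165,0,0],[0.0038,0.005,0.165,0,0]]' >/dev/null; python3 st.py
python3 - <<'E'
from h import *
print(local([.502,-.2485,.084]))
for n in("scene",):cv2.imwrite(f"pics/{n}6.png",bot.get_image(n)[:,:,::-1])
s=cv2.imread("pics/scene6.png")
cv2.imwrite("pics/c6.png",cv2.resize(s[120:200,265:345],(480,480)))
E
```

```text
t32.10 p [ 0.5013 -0.2464  0.1318] r0.559 az-26.2 tilt2.04@-54.4 z [ 0.021 -0.029 -0.999] y [ 0.073  0.997 -0.027] j [-0.569  0.093  0.007  1.452 -0.013 -0.496] F [-0.3 -1.  -2.4] w0.341 ff72.5
[ 0.00022392 -0.00071415  0.04782224]
```

View pics/c6.png

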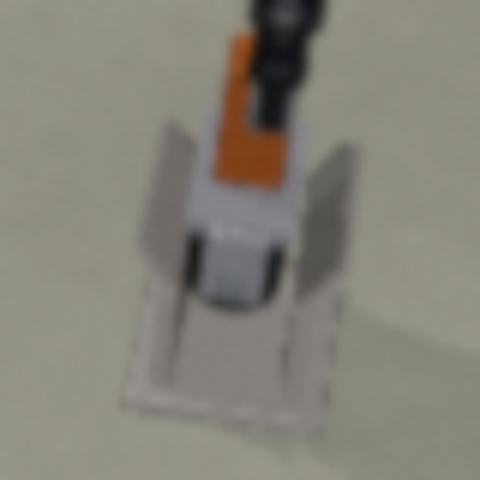

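```bash
python3 shift.py '[[0.0002,0,0.01,0,0],[0.0004,0,0.02,0,0],[0.0005,0.0003,0.028,0,0],[0.0005,0.0003,0.028,0,0],[0.0005,0.0003,0.028,0,0]]' >/dev/null; python3 st.py
python3 shift.py '[[0.0002,0,0.006,0,0],[0.0004,0,0.012,0,0],[0.0005,0,0.012,0,0],[0.0005,0,0.012,0,0]]' >/dev/null; python3 st.py
```

```text
t32.57 p [ 0.5021 -0.2474  0.1028] r0.560 az-26.2 tilt1.98@-54.3 z [ 0.02  -0.028 -0.999] y [ 0.073  0.997 -0.026] j [-0.57   0.102 -0.041  1.396 -0.013 -0.497] F [-2.4  0.  -2.8] w0.341 ff72.6
t32.90 p [ 0.501  -0.2481  0.0917] r0.559 az-26.3 tilt2.00@-57.6 z [ 0.019 -0.03  -0.999] y [ 0.073  0.997 -0.028] j [-0.571  0.104 -0.061  1.374 -0.015 -0.498] F [-6.   0.8  0.6] w0.342 ff73.1
```

```bash
python3 shift.py '[[0.002,0,0.002,0,0],[0.003,0,0.005,0,0],[0.003,0,0.008,0,0],[0.003,0,0.008,0,0],[0.003,0,0.008,0,0]]' >/dev/null; python3 st.py
```

```text
t33.32 p [ 0.5    -0.2481  0.083 ] r0.558 az-26.4 tilt2.09@-52.7 z [ 0.022 -0.029 -0.999] y [ 0.073  0.997 -0.027] j [-0.573  0.101 -0.081  1.354 -0.012 -0.5  ] F [-0.1 -0.7 -2.7] w0.335 ff72.8
```

```bash
python3 shift.py '[[0,0,0.002,0,0],[0,0,0.003,0,0],[0,0,0.003,0,0]]' >/dev/null; python3 st.py
python3 shift.py '[[0,0,0.002,0,0],[0,0,0.003,0,0],[0,0,0.003,0,0]]' >/dev/null; python3 st.py
```

```text
t33.57 p [ 0.5004 -0.2485  0.0822] r0.559 az-26.4 tilt2.19@-51.8 z [ 0.024 -0.03  -0.999] y [ 0.074  0.997 -0.028] j [-0.573  0.101 -0.083  1.351 -0.012 -0.5  ] F [-2.3  1.   4.1] w0.340 ff73.7
t33.82 p [ 0.5006 -0.2486  0.082 ] r0.559 az-26.4 tilt2.27@-50.9 z [ 0.025 -0.031 -0.999] y [ 0.074  0.997 -0.029] j [-0.573  0.1   -0.085  1.348 -0.012 -0.5  ] F [-5.   2.7 15. ] w0.339 ff74.8
```

Seated at the same TCP height as at the grasp. I'll unload, open and retreat.

```bash
python3 shift.py '[[0,0,-0.003,0,0],[0,0,-0.004,0,0.34],[0,0,-0.004,0,0.6],[0,0,-0.004,0,1],[0,0,-0.004,0,1],[0,0,-0.004,0,1],[0,0,-0.004,0,1]]' >/dev/null; python3 st.py
python3 shift.py '[[0,0,-0.02,0,1],[0,0,-0.04,0,1],[0,0,-0.08,0,1],[0,0,-0.12,0,1],[0,0,-0.16,0,1],[0.03,0,-0.18,0,1],[0.07,0,-0.2,0,1],[0.11,0,-0.2,0,1],[0.11,0,-0.2,0,1],[0.11,0,-0.2,0,1]]' >/dev/null; python3 st.py
python3 - <<'E'
from h import *
for n in("scene","top","wrist"):cv2.imwrite(f"pics/{n}7.png",bot.get_image(n)[:,:,::-1])
s=cv2.imread("pics/scene7.png");t=cv2.imread("pics/top7.png")
a=np.hstack([cv2.resize(t[205:265,315:395],(400,300)),cv2.resize(s[130:190,275:355],(400,300))])
b=np.hstack([cv2.resize(t[150:240,145:278],(400,270)),cv2.resize(s[210:300,190:323],(400,270))])
cv2.imwrite("pics/c7.png",np.vstack([a,b]))
E
```

```text
t34.40 p [ 0.4993 -0.2481  0.081 ] r0.557 az-26.4 tilt2.03@-54.6 z [ 0.021 -0.029 -0.999] y [ 0.073  0.997 -0.027] j [-0.573  0.102 -0.084  1.352 -0.013 -0.5  ] F [ 0.9 -0.1  0.7] w0.997 ff0.0
t35.23 p [ 0.3843 -0.2342  0.2795] r0.450 az-31.4 tilt2.17@-53.5 z [ 0.022 -0.03  -0.999] y [ 0.075  0.997 -0.029] j [-0.689 -0.152  0.063  1.75  -0.009 -0.615] F [ 0.2 -1.   0.1] w0.997 ff0.0
```

View pics/c7.png

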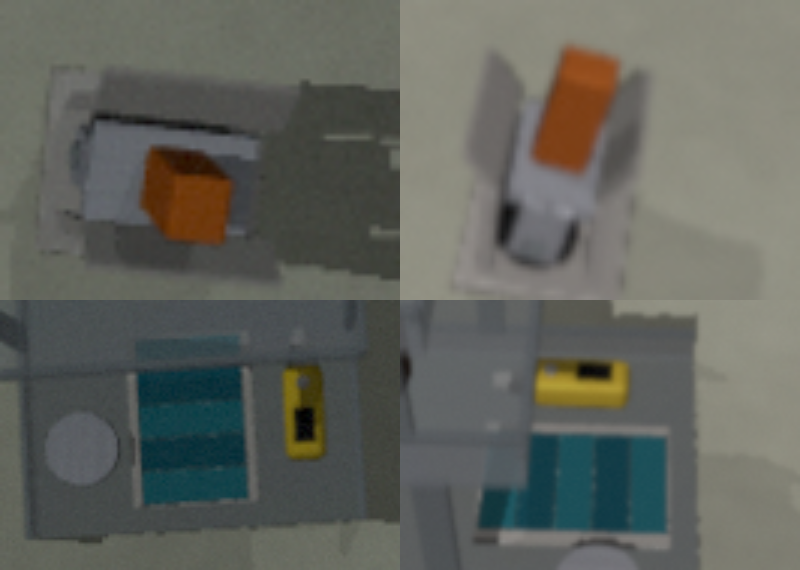

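The roller is seated but leans about 8° toward the robot, with its wheel apparently against the far wall. The tin, thermometer and liner look unchanged. I'll regrasp lightly, push the top upright against the wheel's wall, centre it and let go again.

```bash
python3 shift.py '[[-0.035,0,0.01,0,1],[-0.07,0,0.02,0,1],[-0.11,0,0.03,0,1],[-0.114,0,0.06,0,1],[-0.114,0,0.09,0,1],[-0.114,0.002,0.12,0,1],[-0.114,0.002,0.15,0,1],[-0.114,0.002,0.175,0,1],[-0.112,0.003,0.192,0,1],[-0.112,0.003,0.192,0,1],[-0.112,0.003,0.192,0,1]]' >/dev/null; python3 st.py
python3 shift.py '[[0,0,0,0,0],[0,0,0,0,0],[0,0,0,0,0],[0,0,0,0,0],[0,0,0,0,0]]' 22 >/dev/null; python3 st.py
python3 shift.py '[[-0.003,0,0,0,0],[-0.006,0,0,0,0],[-0.006,0,0,0,0],[-0.006,0,0,0,0]]' >/dev/null; python3 st.py
```

```text
t36.30 p [ 0.5009 -0.244   0.0871] r0.557 az-26.0 tilt1.81@-57.0 z [ 0.017 -0.027 -1.   ] y [ 0.072  0.997 -0.025] j [-0.565  0.104 -0.07   1.368 -0.013 -0.493] F [-0.4 -0.4  0.9] w1.004 ff0.0
t36.72 p [ 0.5024 -0.2465  0.0912] r0.560 az-26.1 tilt2.30@-54.4 z [ 0.023 -0.033 -0.999] y [ 0.074  0.997 -0.031] j [-0.567  0.099 -0.067  1.367 -0.015 -0.493] F [-0.5 -2.5  1.9] w0.349 ff27.2
t37.05 p [ 0.5073 -0.2473  0.0912] r0.564 az-26.0 tilt2.25@-57.8 z [ 0.021 -0.033 -0.999] y [ 0.075  0.997 -0.032] j [-0.562  0.114 -0.051  1.37  -0.017 -0.488] F [-2.6 -1.8  5.2] w0.345 ff27.1
```

```bash
python3 shift.py '[[-0.003,0,0,0,0],[-0.004,0,0,0,0],[-0.004,0,0,0,0],[-0.004,0,0,0,0]]' >/dev/null; python3 st.py
python3 - <<'E'
from h import *
s=bot.get_image("scene")[:,:,::-1];cv2.imwrite("pics/scene8.png",s)
cv2.imwrite("pics/c8.png",np.hstack([cv2.resize(cv2.imread("pics/scene0.png")[125:190,275:340],(400,400)),cv2.resize(s[125:190,275:340],(400,400))]))
E
```

```text
t37.38 p [ 0.5111 -0.2477  0.0912] r0.568 az-25.9 tilt2.25@-58.3 z [ 0.021 -0.033 -0.999] y [ 0.075  0.997 -0.032] j [-0.559  0.123 -0.041  1.371 -0.017 -0.485] F [-2.3 -2.8  5.1] w0.345 ff27.1
```

View pics/c8.png

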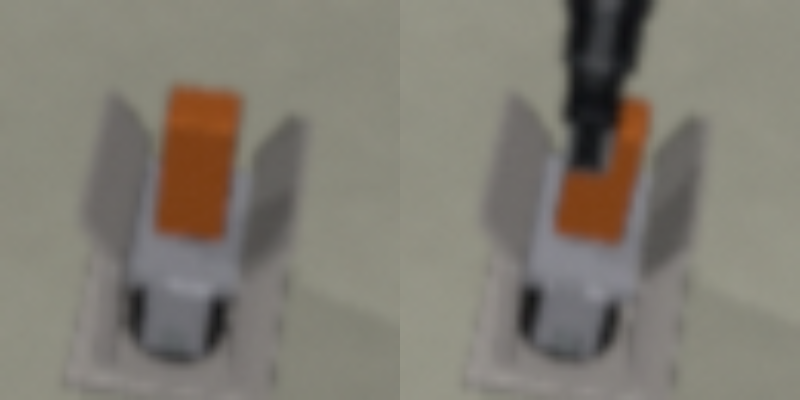

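```bash
python3 shift.py '[[-0.003,0,0,0,0],[-0.005,0,0,0,0],[-0.005,0,0,0,0],[-0.005,0,0,0,0]]' >/dev/null; python3 st.py
python3 - <<'E'
from h import *
s=bot.get_image("scene")[:,:,::-1];cv2.imwrite("pics/scene9.png",s)
def edge(im):  # right edge of orange: column per row
    h=cv2.cvtColor(im,cv2.COLOR_BGR2HSV);m=cv2.inRange(h[125:190,275:345],(3,150,80),(18,255,255))
    r=[];c=[];b=[]
    for i in range(65):
        n=np.flatnonzero(m[i])
        if len(n)>5:r.append(i);c.append(n.max())
    r=np.array(r);c=np.array(c);k=slice(5,-2);p=np.polyfit(r[k],c[k],1)
    return round(np.degrees(np.arctan(-p[0])),1),r[0],r[-1],round(np.polyval(p,40),1)
for f in("scene0","scene7","scene8","scene9"):print(f,edge(cv2.imread(f"pics/{f}.png")))
E
```

```text
t37.77 p [ 0.5157 -0.2478  0.091 ] r0.572 az-25.7 tilt2.18@-59.2 z [ 0.02  -0.033 -0.999] y [ 0.075  0.997 -0.031] j [-0.554  0.136 -0.028  1.374 -0.018 -0.48 ] F [-4.8 -3.9  5.9] w0.345 ff27.5
scene0 (np.float64(8.6), np.int64(15), np.int64(37), np.float64(34.2))
scene7 (np.float64(22.5), np.int64(16), np.int64(37), np.float64(34.5))
scene8 (np.float64(26.6), np.int64(28), np.int64(37), np.float64(32.3))
scene9 (np.float64(45.0), np.int64(29), np.int64(37), np.float64(29.0))
```

```bash
cat > lean.py <<'E'
import cv2,numpy as np,sys
def meas(im):
    h=cv2.cvtColor(im,cv2.COLOR_BGR2HSV)[130:195,280:345];m=cv2.inRange(h,(2,130,60),(20,255,255))
    rr=[i for i in range(65) if (m[i]>0).sum()>=2]
    R=[np.flatnonzero(m[i]).max() for i in rr];L=[np.flatnonzero(m[i]).min() for i in rr]
    rr=np.array(rr);R=np.array(R);L=np.array(L)
    k=(rr>=rr[-1]-18)&(rr<=rr[-1]-1)
    p=np.polyfit(rr[k],R[k],1)
    # wheel: dark pixels beneath
    g=im[160:190,280:345].max(axis=2);w=np.argwhere(g[8:26]<45)
    return "slope %.1f"%np.degrees(np.arctan(-p[0])),"rows",rr[0],rr[-1],"R",R[k].tolist(),"wheel cols %.1f..%.1f"%(np.percentile(w[:,1],3),np.percentile(w[:,1],97)) if len(w) else None
for f in sys.argv[1:]:print(f,*meas(cv2.imread(f"pics/{f}.png")))
E
python3 lean.py scene0 scene7 scene8 scene9
```

```text
scene0 slope 8.3 rows 10 33 R [32, 32, 32, 32, 32, 32, 32, 31, 31, 31, 31, 31, 31, 30, 30, 30, 30, 30] wheel cols 17.0..30.0
scene7 slope 20.6 rows 10 33 R [37, 37, 37, 37, 36, 36, 36, 35, 35, 34, 34, 33, 33, 33, 32, 32, 32, 31] wheel cols 15.0..29.0
scene8 slope 14.1 rows 11 33 R [34, 34, 34, 33, 33, 33, 33, 32, 32, 32, 32, 31, 31, 31, 31, 30, 30, 30] wheel cols 15.0..29.0
scene9 slope 11.5 rows 11 33 R [33, 32, 32, 32, 32, 32, 31, 31, 31, 31, 31, 30, 30, 30, 30, 30, 29, 29] wheel cols 15.0..29.0
```

```bash
python3 shift.py '[[-0.002,0,0,0,0],[-0.004,0,0,0,0],[-0.004,0,0,0,0],[-0.004,0,0,0,0]]' >/dev/null; python3 st.py
python3 - <<'E'
from h import *
cv2.imwrite("pics/scene10.png",bot.get_image("scene")[:,:,::-1])
E
python3 lean.py scene10
python3 shift.py '[[0.003,0,0,0,0],[0.006,0,0,0,0],[0.006,0,0,0,0],[0.006,0,0,0,0]]' >/dev/null; python3 st.py
python3 - <<'E'
from h import *
cv2.imwrite("pics/scene11.png",bot.get_image("scene")[:,:,::-1])
E
python3 lean.py scene11
```

```text
t38.15 p [ 0.5195 -0.2478  0.0906] r0.576 az-25.5 tilt2.13@-59.6 z [ 0.019 -0.032 -0.999] y [ 0.075  0.997 -0.031] j [-0.551  0.146 -0.017  1.375 -0.017 -0.477] F [-4.9 -3.7  5.3] w0.345 ff27.6
scene10 slope 7.2 rows 11 33 R [31, 31, 31, 31, 31, 31, 31, 30, 30, 30, 30, 30, 30, 30, 30, 29, 29, 29] wheel cols 15.4..30.0
t38.53 p [ 0.5151 -0.2471  0.0906] r0.571 az-25.6 tilt2.23@-53.9 z [ 0.023 -0.031 -0.999] y [ 0.074  0.997 -0.03 ] j [-0.556  0.131 -0.034  1.37  -0.015 -0.482] F [-0.4 -5.2  5.3] w0.344 ff27.6
scene11 slope 9.0 rows 11 33 R [33, 33, 33, 33, 32, 32, 32, 32, 32, 32, 31, 31, 31, 31, 31, 31, 31, 30] wheel cols 17.0..31.0
```

```bash
python3 shift.py '[[0,-0.001,0,0,0],[0,-0.002,0,0,0],[0,-0.002,0,0,0.4],[0,-0.002,0,0,0.6],[0,-0.002,0,0,1],[0,-0.002,0,0,1],[0,-0.002,0,0,1],[0,-0.002,0,0,1]]' >/dev/null; python3 st.py
python3 - <<'E'
from h import *
cv2.imwrite("pics/scene12.png",bot.get_image("scene")[:,:,::-1])
E
python3 lean.py scene12
```

```text
t39.25 p [ 0.514  -0.2473  0.089 ] r0.570 az-25.7 tilt1.96@-54.2 z [ 0.02  -0.028 -0.999] y [ 0.073  0.997 -0.026] j [-0.558  0.134 -0.034  1.372 -0.013 -0.485] F [-0.8  0.3 -0.4] w0.999 ff0.0
scene12 slope 7.8 rows 10 33 R [33, 33, 33, 33, 32, 32, 32, 32, 32, 32, 32, 31, 31, 31, 31, 31, 31, 31] wheel cols 17.0..31.0
```

Upright now, with slope 7.8 against 8.3 originally. I'll retreat straight up and check that it stays.

```bash
python3 shift.py '[[0,0.001,-0.01,0,1],[0,0.001,-0.03,0,1],[0,0.003,-0.06,0,1],[0,0.004,-0.1,0,1],[0,0.005,-0.14,0,1],[0,0.006,-0.18,0,1],[0.03,0.006,-0.2,0,1],[0.07,0.006,-0.2,0,1],[0.11,0.006,-0.2,0,1],[0.11,0.006,-0.2,0,1],[0.11,0.006,-0.2,0,1],[0.11,0.006,-0.2,0,1]]' >/dev/null;python3 shift.py '[[0,0,0,0,1],[0,0,0,0,1],[0,0,0,0,1],[0,0,0,0,1],[0,0,0,0,1],[0,0,0,0,1],[0,0,0,0,1],[0,0,0,0,1],[0,0,0,0,1],[0,0,0,0,1],[0,0,0,0,1],[0,0,0,0,1]]' >/dev/null; python3 st.py
python3 - <<'E'
from h import *
for n in("scene","top"):cv2.imwrite(f"pics/{n}13.png",bot.get_image(n)[:,:,::-1])
s0,s1=cv2.imread("pics/scene0.png"),cv2.imread("pics/scene13.png");t0,t1=cv2.imread("pics/top0.png"),cv2.imread("pics/top13.png")
def cen(im,lo,hi,x,y,w,h):
    m=cv2.inRange(cv2.cvtColor(im,cv2.COLOR_BGR2HSV)[y:y+h,x:x+w],lo,hi);M=cv2.moments(m,True);return round(M["m10"]/M["m00"],2),round(M["m01"]/M["m00"],2),int(M["m00"])
for n,a,b,bx in(("yellow top",t0,t1,(230,160,40,60)),("yellow scene",s0,s1,(225,220,50,30))):
    print(n,cen(a,(20,120,80),(35,255,255),*bx),cen(b,(20,120,80),(35,255,255),*bx))
print("tin/jar diff",np.abs(t0[180:220,155:187].astype(int)-t1[180:220,155:187]).mean(),np.abs(t0[95:145,135:185].astype(int)-t1[95:145,135:185]).mean(),"floor ref",np.abs(t0[300:340,100:150].astype(int)-t1[300:340,100:150]).mean())
E
python3 lean.py scene0 scene13
```

```text
t41.30 p [ 0.4008 -0.2281  0.2868] r0.461 az-29.7 tilt2.05@-54.2 z [ 0.021 -0.029 -0.999] y [ 0.074  0.997 -0.027] j [-0.655 -0.116  0.111  1.763 -0.01  -0.582] F [-0.1 -0.4 -0.1] w1.000 ff0.0
yellow top (13.3, 29.36, 181) (13.6, 29.73, 189)
yellow scene (25.02, 18.44, 383) (24.98, 18.42, 384)
tin/jar diff 2.9442708333333334 2.9789333333333334 floor ref 3.2841666666666667
scene0 slope 8.3 rows 10 33 R [32, 32, 32, 32, 32, 32, 32, 31, 31, 31, 31, 31, 31, 30, 30, 30, 30, 30] wheel cols 17.0..30.0
scene13 slope 9.3 rows 10 33 R [33, 33, 33, 33, 33, 32, 32, 32, 32, 32, 32, 31, 31, 31, 31, 31, 31, 30] wheel cols 17.0..31.0
```

```bash
python3 -c "
from plant import bot
print(bot.job_done())"
```

```text
the job is handed in; nothing more can be done
None
```

The job is handed in at about 41 s: I rolled all five slats both ways at about 9 N and the roller stands upright in its dock, let go. That the slats are home is inferred from the wheel's constant height and force, not seen directly; the first release left the roller leaning about 8°, so I regrasped and straightened it, and I viewed 11 pictures against your limit of 10.

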